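Put the tea tin away in the stay-lidded tea chest

ROBOT

A 6-joint arm with a two-finger parallel gripper is mounted at the origin on the work surface. World frame = base frame: x ahead of the robot, y to its left, z up, the work surface at z = 0. Lengths are in mm, angles in rad, forces in N, time in s.
With the tool pointing down it reaches from about 375 to 900 mm from the base axis. Payload 3.1 kg.
Tool frame: the origin (TCP) lies midway between the tips of the shut fingers; the grasp point (between the pads) lies 19 mm behind it; z points along the fingers, y is the direction in which the jaws open and shut (so a half turn about z gives the same grasp; the last joint's range is limited). The gripper opens to 85 mm and grips with 20 to 120 N. Pads are 22 mm wide; open, the fingers measure 114 mm over their backs; the gripper's body (76 mm by 85 mm) begins 54 mm behind the grasp point. The pads swing forward as they close: fully open they stand 13 mm farther back than shut.
Start: joints at [-1.333, 0.527, 1.433, -0, 1.181, -0.178], TCP at [252.471, -571.713, 231.31] pointing down, gripper open.
Joint ranges: [-3.08, 3.08], [-0.75, 2.2], [0.22, 2.44], [-1.43, 4.57], [0, 2.65], [-2.85, 2.85]. Speed limits (rad/s): [2.79, 2.79, 3.14, 3.14, 3.14, 3.14].

INTERFACE

Orientations are given as a rotation vector (axis times angle).
In Python, from station import telemetry, grab_frame, bot gives the robot as it stands. The module is installed in compiled form; this text tells all that it offers.
- The arm moves only by the shell command python3 -m handwheel 'ROWS' [OPENING]. ROWS is JSON, a list of rows, each an object with "slide": the shift along the tool's x, y, z in m, a list of three; "twist": the turn about the tool's z in rad. In form: [{"slide": [tx, ty, tz], "twist": twist}, ...]. A call has exactly 8 rows; each row is the pose to reach, as a shift and turn from the pose commanded when the call began, along the tool's axes at that moment; what a row does not reach only later rows make up. A row lasts 1/12 s, in which the tool goes at most 41.7 mm and 7.16 degrees, less where a joint would pass 70% of its speed; a pose out of reach is approached as far as the arm can. A call with a gripper value outside its range is refused whole. OPENING is the finger opening in m, from 0 to 0.0854, set as the call begins (- or left out, the last holds). The fingers move at their own pace and stop on an object; the grip force is fixed at half the most. Time passes only in rows, so rows that repeat a pose let the fingers close, or fill a call up. It gives the time, the measured TCP pose, the force and the opening at its end, in the units of the state.
- telemetry.sense(): the state, without advancing time (a new reading comes with each control period).
- grab_frame(name): name is "scene" or "top" or "wrist"; returns a dict with "image" (384x512x3 uint8, red, green, blue), "fx", "fy", "cx", "cy" (pixels), "rvec" (rotation vector, rad) and "tvec" (3), from world to camera coordinates, as OpenCV has them. Camera axes: x right, y down, z forward; pixel columns grow to the right and rows downward; lengths in mm; the calibration is good to about 2 mm. A picture is of the moment at which its call begins. There is no depth.
- bot.finish_job(): hands the job in, once; it reports no verdict.
The state is a dict: "time": time; "qpos": joint angles; "qvel": joint speeds; "tau": joint torques, N m; "position": TCP position; "eef_rot": TCP orientation; "contact_force": force on the tool from outside, world axes, zero at the start; "ft_torque": the same for the moment, N m; "grip_width": opening from 0.0 (shut) to 1.0 (fully open).
Only numpy, scipy, OpenCV 4.12 (cv2) and the standard library are available. Lean on these libraries where they do the work, as an engineer would, in place of code of your own. Each camera call takes 0.05 s, during which the arm holds its last target.

TASK

Raise the hinged lid of the wooden tea chest by its brass bar until the folding stay snaps past its lock point and holds the lid up by itself, taking care not to strain the stay once it goes taut, and let go. Stand the green tea tin upright on the chest's floor, setting it down rather than dropping it. Then use the black bar on the stay's knee to ease the knee forward through its lock point (this lifts the lid slightly) and guide it down so that the lid comes fully shut without falling or slamming; leave the other tea things where they are and let go.

Things in the scene. Friction and masses are not known exactly. Their poses are not given: they have to be found in the camera images.
- chest: Wooden tea chest fixed to the counter: open box 200 (x) x 220 (y) x 98 mm high, walls and floor 8 mm. Origin: centre of its underside; -x is its front (robot side), z up. The lid is hinged along the rear (+x) top edge. The folding stay, two links each 96 mm long joined at a knee, is outside its right (-y) wall.
- hinge_mid (a point): Middle of the lid's hinge line, 100 mm above the chest's underside and 100 mm behind its centre; the line runs along the chest's y. Lid: 200 x 220 x 10 mm, about 0.7 kg. The stay's upper link ends at a stud on the lid's edge 110 mm from this line.
- lid_handle (a point): Centre of the lid's round brass bar, 12 mm thick, 120 mm long along the chest's y, on two 8 mm arms 55 mm either side; 36 mm free gap to the lid's front edge. Lid shut, it lies 242 mm before the hinge line and 5 mm above it; it circles the hinge line as the lid opens, and may turn in a light grip.
- lid (a joint): Lid angle, rad: 0 shut, growing as it opens. It can go no farther than where the stay is straight (taut), somewhere from 1.25 to 1.45 (the bracket is set differently each time); locked, it rests about 0.05 below that. Unless held or locked the lid falls.
- knee (a joint): Knee bend, rad: about 0 folded (lid shut), 2.45 straight (dead centre, lid highest), 2.85 at its stop past centre (locked, knee towards the hinge); over 2.65 counts as locked. A weak spring carries it past centre once the lid is raised till the stay is taut and then eased down. Unlocking takes a few N on the black bar towards the chest's front; then the lid's weight folds it.
- stay_load (a joint): Give of the stay's spring bracket, m: 0 unloaded, 1 mm per 25 N of vertical load in the stay (plus up). More than 1.8 mm either way (45 N) strains the stay. The stay acts on the lid 70 mm from the hinge line, the handle is 242 mm away: 13 N of pull on the taut handle is already too much, 5 to 8 N is plenty.
- knee_grip (a point): Grip point on the axis of the black round bar at the knee: 14 mm thick, 100 mm long along the chest's y, jutting out right; the point is 79 mm out from the wall, 26 mm from the bar's end. Locked it lies about 50 mm before the hinge line, 113 mm high; lid shut, about 200 mm before it, 68 mm high. It circles the bracket pivot (point stay_foot).
- stay_foot (a point): Nominal place of the bracket pivot on the right wall, where the stay's lower link turns: 10 mm before the chest's centre, 35 mm above its underside; the true pivot may sit up to 6 mm higher or lower. The black knee bar circles it at 96 mm.
- tin_mid (a point): Centre (half-way up, 35 mm above its foot) of the green cylindrical tea tin with brass cap, 51 mm in diameter, 70 mm high, about 0.14 kg, standing loose on the counter to the right of the chest; z along its axis.
- sugar_bowl: Glass sugar bowl with steel screw top, 84 mm in diameter, 90 mm high; origin centre of its foot; to be left alone.
- glass_a: Tea glass in a stainless holder, 62 mm in diameter (handle reaches 49 mm from the axis), 98 mm high; origin centre of its foot; near the tin; to be left alone.
- glass_b: Tea glass like glass_a, on the enamel tray on the left; to be left alone.
- glass_c: Tea glass like glass_a, on the enamel tray on the left; to be left alone.
- turntable (a joint): Turn (rad, 0 at the start) of the wooden lazy-susan turntable, 260 mm across and 31 mm high, carrying three white saucers, far out on the right of the counter; to be left alone.
Things that resemble listed ones, but are neither listed nor needed, are in the scene too. Of the things shaped like the part that bears tin_mid, the green one is meant.

How it is judged:
By the outcome, as a careful person would: the job done as asked, in the order asked, and still so for the second after the job is handed in, with the robot touching nothing.
It also fails if it takes over 72 s, if anything falls off the work surface, if the arm or the gripper's body presses on something with over 40 N, if the wrist force passes 120 N, or if a joint passes its speed limit or range.

## Working session

There is one attempt and no reset: what is moved stays moved. The work goes in short steps, Python scripts to look and compute and a shell command to move; the robot and the scene stay as the last step left them, time stands still between calls to the robot, and variables do not carry over. Pictures are saved under pics/ and viewed, and the job is handed in when it is done.

```bash
mkdir -p pics; ls; python3 - <<'E'
from station import telemetry, grab_frame, bot
import cv2
print(telemetry.sense())
for n in ["scene","top","wrist"]:
    f=grab_frame(n); cv2.imwrite(f"pics/a_{n}.png",f["image"][:,:,::-1])
    print(n,f["fx"],f["fy"],f["cx"],f["cy"],f["rvec"],f["tvec"])
E
```

```text
pics
{'time': 0.0, 'qpos': array([-1.33349981e+00,  5.28473439e-01,  1.43387095e+00,  4.64382539e-06,
        1.18139933e+00, -1.78474627e-01]), 'qvel': array([-0.00087902,  0.00067435, -0.000345  , -0.00162837,  0.00016197,
       -0.00129685]), 'tau': array([ 3.35192526e-04, -4.42343867e+01, -1.78023523e+01, -2.32829025e-04,
        8.56814731e-03, -7.31183945e-06]), 'position': array([ 252.31034772, -571.04394579,  230.33911776]), 'eef_rot': array([-3.07184920e+00, -6.47951382e-01,  9.25559804e-05]), 'contact_force': array([0.24728981, 0.0592798 , 0.35875248]), 'ft_torque': array([ 0.05317435,  0.04257658, -0.06709828]), 'grip_width': 1.0015379484837077}
scene 476.2835499888634 476.2835499888634 259.959475858839 190.54552158866076 [ 2.09940416  1.21240942 -0.49289535] [-233.64343833 -212.5138022  2050.66885163]
top 404.76019268052903 404.76019268052903 250.1113865420174 193.24746855103623 [ 2.18294271 -2.15003343  0.07745643] [   9.33336971  476.71386904 1539.810866  ]
wrist 342.4361294553429 342.4361294553429 265.1031385546427 191.827851577612 [-2.40418553  1.56622454  0.25038722] [-623.94136981  -40.62962938  380.88123804]
```

View pics/a_scene.png

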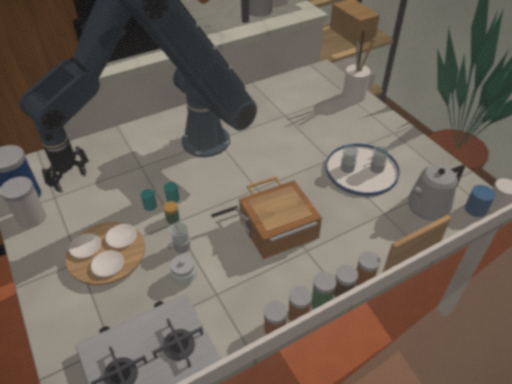

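View pics/a_top.png

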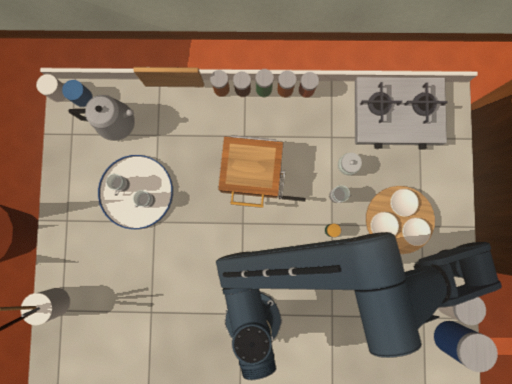

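View pics/a_wrist.png

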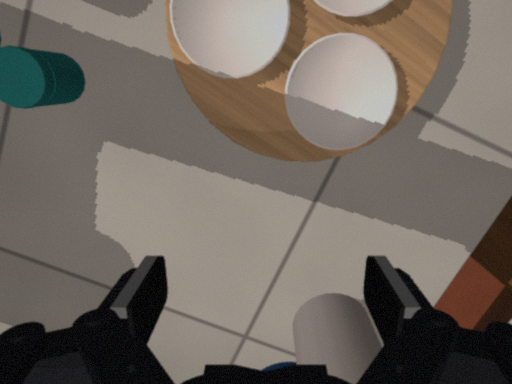

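```bash
python3 - <<'E'
import cv2
a=cv2.imread("pics/a_scene.png")[150:300,120:340]; cv2.imwrite("pics/a_s2.png",cv2.resize(a,(800,545),interpolation=cv2.INTER_CUBIC))
a=cv2.imread("pics/a_top.png")[120:250,200:370]; cv2.imwrite("pics/a_t2.png",cv2.resize(a,(780,596),interpolation=cv2.INTER_CUBIC))
E
```

```text
(no output)
```

View pics/a_s2.png

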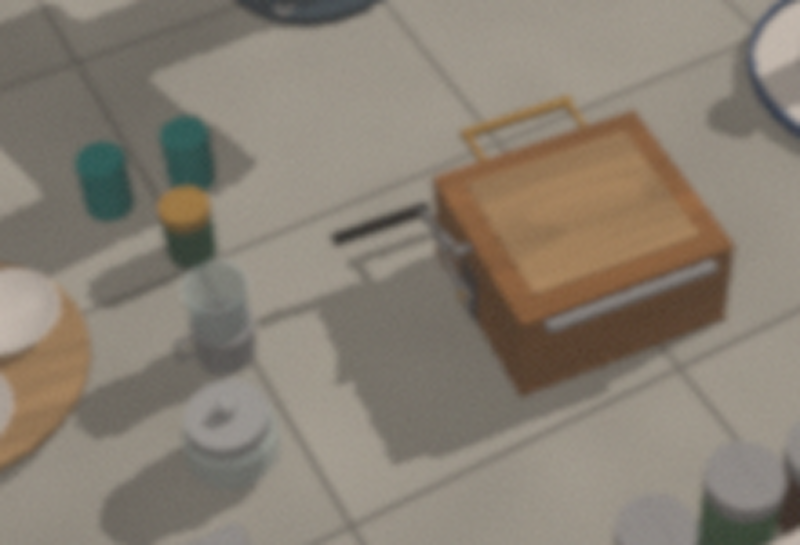

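View pics/a_t2.png

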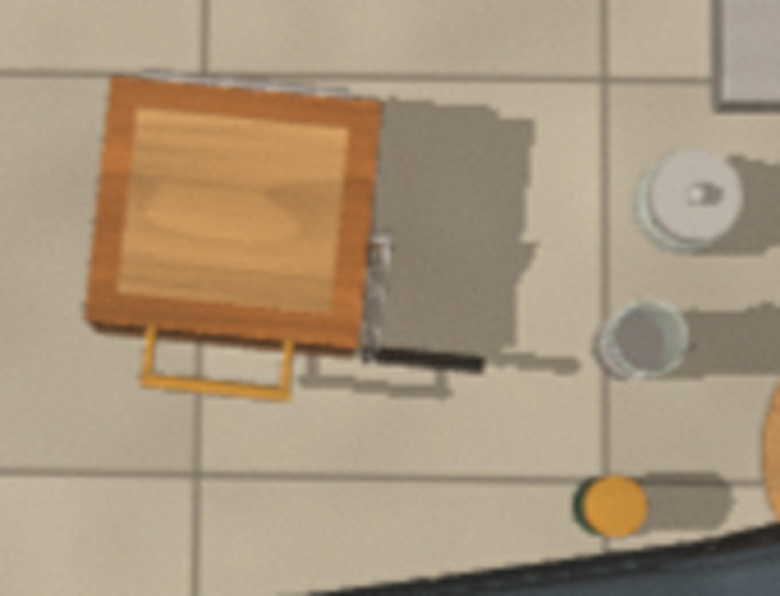

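```bash
cat > h.py <<'E'
import numpy as np, cv2
from station import telemetry, grab_frame, bot
from scipy.spatial.transform import Rotation as R
def ray(f,u,v):
    Rm=cv2.Rodrigues(np.array(f["rvec"]))[0]; t=np.array(f["tvec"]).ravel()
    K=np.array([[f["fx"],0,f["cx"]],[0,f["fy"],f["cy"]],[0,0,1]])
    d=Rm.T@np.linalg.solve(K,[u,v,1.]); return -Rm.T@t, d
def onz(f,u,v,z):
    c,d=ray(f,u,v); return c+d*(z-c[2])/d[2]
def proj(f,P):
    K=np.array([[f["fx"],0,f["cx"]],[0,f["fy"],f["cy"]],[0,0,1]])
    return cv2.projectPoints(np.array(P,float).reshape(-1,1,3),np.array(f["rvec"],float),np.array(f["tvec"],float),K,None)[0].reshape(-1,2)
def tri(f1,p1,f2,p2):
    A=[];b=[]
    for f,p in((f1,p1),(f2,p2)):
        c,d=ray(f,*p); d/=np.linalg.norm(d); M=np.eye(3)-np.outer(d,d); A.append(M); b.append(M@c)
    return np.linalg.lstsq(np.vstack(A),np.hstack(b),rcond=None)[0]
def save(f,name,crop=None,s=1):
    im=f["image"][:,:,::-1]
    if crop: x0,y0,x1,y1=crop; im=im[y0:y1,x0:x1]
    cv2.imwrite("pics/"+name+".png",cv2.resize(im,None,fx=s,fy=s,interpolation=cv2.INTER_CUBIC))
E
python3 - <<'E'
from h import *
f=grab_frame("top"); s=grab_frame("scene")
hsv=cv2.cvtColor(f["image"],cv2.COLOR_RGB2HSV)
m=((hsv[...,1]>120)&(hsv[...,0]<25)&(hsv[...,2]>60)).astype(np.uint8)
roi=np.zeros_like(m); roi[125:212,205:290]=1; m*=roi
mo=cv2.morphologyEx(m,cv2.MORPH_OPEN,np.ones((7,7)))
c=max(cv2.findContours(mo,0,1)[0],key=cv2.contourArea)
r=cv2.minAreaRect(c);print("rect",r)
print(np.array([onz(f,*p,110)[:2] for p in cv2.boxPoints(r)]))
print(np.array([onz(f,200+u/4.588,120+v/4.585,110)[:2] for u,v in [(112,75),(380,100),(362,350),(90,320)]]), "manual corners")
# handle
print("handle ends",[onz(f,200+u/4.588,120+v/4.585,105)[:2] for u,v in [(143,382),(290,396)]])
print("knee bar tip",[onz(f,200+u/4.588,120+v/4.585,68)[:2] for u,v in [(484,364),(375,354)]])
print("tin",onz(f,200+615/4.588,120+506/4.585,70))
print("glass",onz(f,200+648/4.588,120+338/4.585,98),"bowl",onz(f,200+697/4.588,120+197/4.585,85))
# scene checks
for n,P in(("lid fl",(134/1+0,0)),): pass
print("scene tin top",onz(s,120+186/3.636,150+208/3.636,70))
print("scene knee tip",onz(s,120+335/3.636,150+240/3.636,68))
print("scene handle",[onz(s,120+u/3.636,150+v/3.636,105) for u,v in[(464,132),(569,99)]])
print("scene lid",[onz(s,120+u/3.636,150+v/3.636,110) for u,v in[(434,180),(636,113),(733,245),(522,325)]])
hs=cv2.cvtColor(s["image"],cv2.COLOR_RGB2HSV)
print("teal",[onz(s,120+u/3.636,150+v/3.636,70) for u,v in[(102,155),(186,130)]])
E
```

```text
rect ((250.34654235839844, 166.53466796875), (59.702232360839844, 55.32406997680664), 5.710593223571777)
[[ 474.76306605  132.45181334]
 [ 679.04115492  116.83657999]
 [ 659.42643459 -102.24181364]
 [ 456.18823965  -84.05538215]]
[[ 677.89235066  113.05936455]
 [ 660.06181889 -102.31979529]
 [ 458.80026444  -89.84925433]
 [ 479.59971709  126.26232087]] manual corners
handle ends [array([431.16583642,  83.43971849]), array([421.77021106, -33.44292862])]
knee bar tip [array([ 452.31897232, -191.16595043]), array([ 459.18773272, -102.63998247])]
tin [ 339.01507165 -296.55337271   70.        ]
glass [ 472.69627332 -317.81281234   98.        ] bowl [ 588.98059454 -360.42076314   85.        ]
scene tin top [ 348.022718   -294.60392344   70.        ]
scene knee tip [ 456.12970292 -186.45522961   68.        ]
scene handle [array([422.50324787, -25.73227647, 105.        ]), array([434.20940528,  88.63974442, 105.        ])]
scene lid [array([469.35660135, -84.4260633 , 110.        ]), array([488.93768858, 133.14511466, 110.        ]), array([680.07605708, 115.94950386, 110.        ]), array([ 663.88534599, -100.59516494,  110.        ])]
teal [array([ 239.0304393 , -339.70797199,   70.        ]), array([ 248.05448311, -253.00664019,   70.        ])]
```

```bash
cat >> h.py <<'E'
yaw=-0.087; XC=np.array([np.cos(yaw),np.sin(yaw),0]); YC=np.array([-np.sin(yaw),np.cos(yaw),0]); H=np.array([669.,7,100])
def handle(th): a=th+0.0207; return H+242.05*(-np.cos(a)*XC+np.sin(a)*np.array([0,0,1]))
def pose():
    s=telemetry.sense(); M=R.from_rotvec(s["eef_rot"]).as_matrix(); return s,np.array(s["position"]),M
def to(P,heading=None,n=8):
    """tool-axis shift m, twist rad"""
    s,p,M=pose(); d=M.T@(np.array(P,float)-p)/1000
    hd=np.degrees(np.arctan2(M[1,0],M[0,0])); tw=0
    if heading is not None: tw=-np.radians((heading-hd+180)%360-180)
    print("t %.2f pos %s hd %.1f F %s g %.3f"%(s["time"],p.round(1),hd,np.round(s["contact_force"],1),s["grip_width"]))
    print("slide",d.round(4),"twist %.3f"%tw,"dist %.3f"%np.linalg.norm(d)); return d,tw
E
python3 - <<'E'
from h import *
p=handle(0); print(p); to([p[0],p[1],200],85)
E
```

```text
[427.9171206   28.02728915 105.01007719]
t 0.25 pos [ 252.4 -571.4  230.8] hd 23.8 F [-0.2 -0.2 -0.1] g 1.000
slide [ 0.4027 -0.4774  0.0314] twist -1.068 dist 0.625
```

```bash
python3 -m handwheel '[{"slide":[0.025,-0.030,0.002],"twist":-0.067},{"slide":[0.050,-0.060,0.004],"twist":-0.134},{"slide":[0.075,-0.090,0.006],"twist":-0.2},{"slide":[0.1,-0.12,0.008],"twist":-0.267},{"slide":[0.125,-0.149,0.01],"twist":-0.334},{"slide":[0.15,-0.178,0.012],"twist":-0.4},{"slide":[0.175,-0.208,0.014],"twist":-0.467},{"slide":[0.2,-0.238,0.016],"twist":-0.534}]' 0.040
python3 - <<'E'
from h import *
p=handle(0); to([p[0],p[1],200],85)
E
```

```text
time: 0.92
position: [339.5, -271.5, 215.4]
eef_rot: [2.792, 1.44, 0.0]
contact_force: [0.7, 0.9, 0.3]
grip_width: 0.47
t 0.92 pos [ 339.5 -271.5  215.4] hd 54.6 F [0.7 0.9 0.3] g 0.470
slide [ 0.2954 -0.1016  0.0153] twist -0.531 dist 0.313
```

```bash
python3 -m handwheel '[{"slide":[0.037,-0.0127,0.002],"twist":-0.067},{"slide":[0.074,-0.0254,0.004],"twist":-0.134},{"slide":[0.111,-0.0381,0.006],"twist":-0.2},{"slide":[0.148,-0.051,0.008],"twist":-0.267},{"slide":[0.185,-0.0635,0.01],"twist":-0.334},{"slide":[0.222,-0.0762,0.012],"twist":-0.4},{"slide":[0.259,-0.0889,0.014],"twist":-0.467},{"slide":[0.2954,-0.1016,0.0153],"twist":-0.531}]'
python3 - <<'E'
from h import *
p=handle(0); to([p[0],p[1],86],85)
f=grab_frame("wrist"); save(f,"b_w",s=1.5)
print(proj(f,[handle(0)+YC*k for k in(-60,0,60)]))
E
```

```text
time: 1.58
position: [428.8, 28.1, 200.1]
eef_rot: [2.315, 2.123, 0.0]
contact_force: [0.8, 0.1, 0.0]
grip_width: 0.471
t 1.58 pos [428.8  28.1 200.1] hd 85.0 F [0.8 0.1 0. ] g 0.471
slide [-0.0002 -0.001   0.1141] twist 0.001 dist 0.114
[[264.46764728 266.47086267]
 [264.43480292 194.09655154]
 [264.3967165  110.17108162]]
```

View pics/b_w.png

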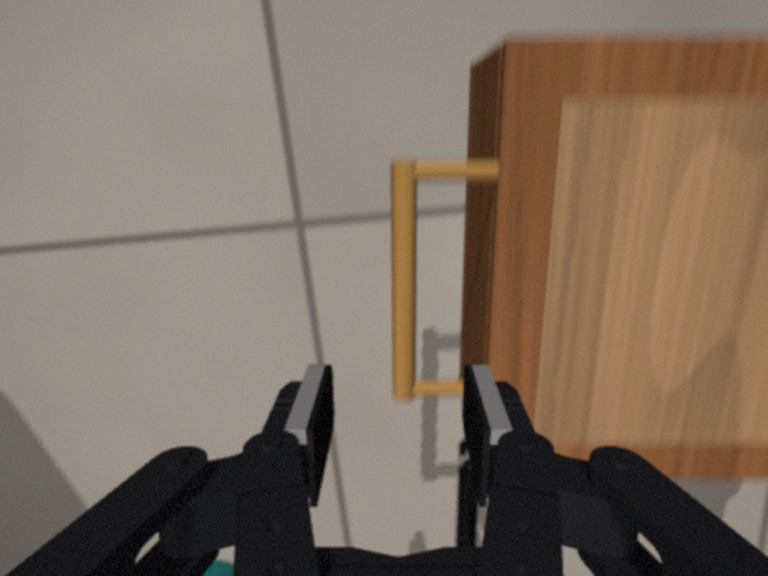

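```bash
python3 -m handwheel '[{"slide":[0,0.001,0.02],"twist":0},{"slide":[0,0.002,0.04],"twist":0},{"slide":[0,0.002,0.06],"twist":0},{"slide":[0,0.002,0.08],"twist":0},{"slide":[0,0.002,0.1],"twist":0},{"slide":[0,0.002,0.11],"twist":0},{"slide":[0,0.002,0.114],"twist":0},{"slide":[0,0.002,0.114],"twist":0}]'
python3 - <<'E'
from h import *
to(handle(0)-[0,0,19])
f=grab_frame("wrist"); save(f,"c_w",s=1.5)
E
```

```text
time: 2.3
position: [430.2, 25.8, 85.3]
eef_rot: [-2.318, -2.118, 0.002]
contact_force: [0.1, -0.6, 0.6]
grip_width: 0.466
t 2.30 pos [430.2  25.8  85.3] hd 84.8 F [ 0.1 -0.6  0.6] g 0.466
slide [ 0.002  -0.0024 -0.0007] twist 0.000 dist 0.003
```

View pics/c_w.png

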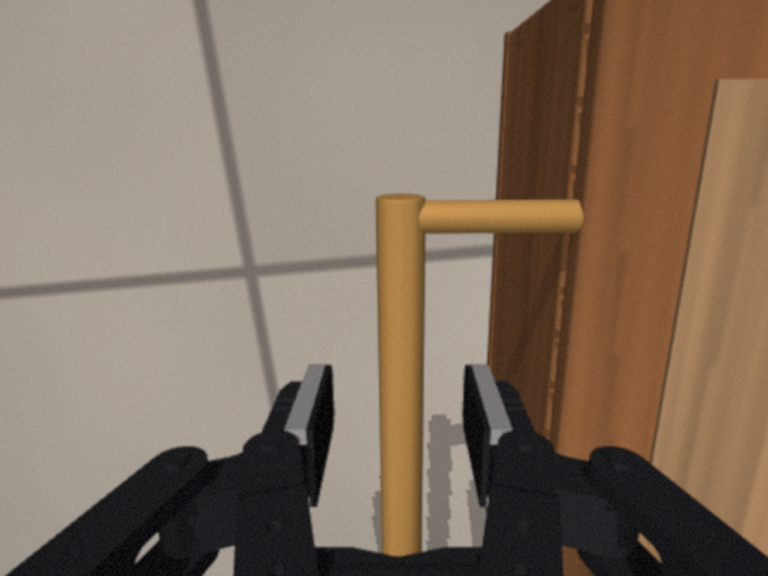

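```bash
sed -i 's/H=np.array(\[669.,7,100\])/H=np.array([671.5,7,100])/' h.py; python3 -m handwheel '[{"slide":[0,0,0],"twist":0},{"slide":[0,0,0],"twist":0},{"slide":[0,0,0],"twist":0},{"slide":[0,0,0],"twist":0},{"slide":[0,0,0],"twist":0},{"slide":[0,0,0],"twist":0},{"slide":[0,0,0],"twist":0},{"slide":[0,0,0],"twist":0}]' 0.0
python3 - <<'E'
from h import *
s,p,M=pose(); h=handle(0)
print(p,s["grip_width"],s["contact_force"], "tau",s["ft_torque"])
p0=p
for th in np.arange(0,1.46,0.1):
    d=(handle(th)-handle(0)); t=M.T@d/1000; print("%.2f"%th,t.round(4))
E
```

```text
time: 3.02
position: [431.1, 25.8, 86.9]
eef_rot: [2.318, 2.118, 0.002]
contact_force: [-0.7, -0.8, 7.0]
grip_width: 0.121
[431.08211473  25.81879973  86.91746361] 0.12052985642195119 [-0.68484738 -0.78481459  7.04082701] tau [-0.05019119  0.12230821  0.00672889]
0.00 [0. 0. 0.]
0.10 [-0.      0.0018 -0.0241]
0.20 [-0.      0.0059 -0.048 ]
0.30 [ 0.      0.0124 -0.0713]
0.40 [ 0.      0.0212 -0.0938]
0.50 [ 0.      0.0323 -0.1153]
0.60 [ 1.000e-04  4.540e-02 -1.357e-01]
0.70 [ 1.000e-04  6.040e-02 -1.546e-01]
0.80 [ 0.0002  0.0773 -0.1719]
0.90 [ 0.0002  0.0959 -0.1875]
1.00 [ 2.000e-04  1.159e-01 -2.011e-01]
1.10 [ 0.0003  0.1371 -0.2127]
1.20 [ 0.0004  0.1594 -0.222 ]
1.30 [ 0.0004  0.1825 -0.2292]
1.40 [ 0.0005  0.2063 -0.2339]
```

```bash
python3 -m handwheel '[{"slide":[0,0.0005,-0.012],"twist":0},{"slide":[0,0.0018,-0.0241],"twist":0},{"slide":[0,0.0035,-0.036],"twist":0},{"slide":[0,0.0059,-0.048],"twist":0},{"slide":[0,0.009,-0.0597],"twist":0},{"slide":[0,0.0124,-0.0713],"twist":0},{"slide":[0,0.0166,-0.0826],"twist":0},{"slide":[0,0.0212,-0.0938],"twist":0}]'
python3 - <<'E'
from h import *
s,p,M=pose(); print(p,s["grip_width"],s["contact_force"],np.hypot((p-H)@XC,p[2]+18-100))
for th in np.arange(0.4,0.9,0.1): print("%.2f"%th,(M.T@(handle(th)-handle(.4))/1000).round(4))
E
```

```text
time: 3.68
position: [450.6, 24.2, 180.0]
eef_rot: [-2.318, -2.119, 0.003]
contact_force: [1.2, -0.3, -4.9]
grip_width: 0.115
[450.60966008  24.15961347 179.95266345] 0.11521860189493847 [ 1.1742878  -0.30572381 -4.8543669 ] 242.23400902280187
0.40 [0. 0. 0.]
0.50 [ 0.      0.0109 -0.0216]
0.60 [ 0.0001  0.0239 -0.042 ]
0.70 [ 0.0001  0.0389 -0.061 ]
0.80 [ 0.0001  0.0558 -0.0784]
```

```bash
python3 -m handwheel '[{"slide":[0,0.0053,-0.0109],"twist":0},{"slide":[0,0.0109,-0.0216],"twist":0},{"slide":[0,0.0173,-0.0319],"twist":0},{"slide":[0,0.0239,-0.042],"twist":0},{"slide":[0,0.0313,-0.0517],"twist":0},{"slide":[0,0.0389,-0.061],"twist":0},{"slide":[0,0.0473,-0.07],"twist":0},{"slide":[0,0.0558,-0.0784],"twist":0}]'
python3 - <<'E'
from h import *
s,p,M=pose(); print(p,s["grip_width"],s["contact_force"],np.hypot((p-H)@XC,p[2]+18-100))
for th in np.arange(0.8,1.3,0.1): print("%.2f"%th,(M.T@(handle(th)-handle(.8))/1000).round(4))
E
```

```text
time: 4.35
position: [501.8, 19.7, 257.5]
eef_rot: [-2.311, -2.114, 0.014]
contact_force: [-11.4, 0.7, 6.5]
grip_width: 0.117
[501.84443733  19.7474333  257.51153759] 0.11703386492228837 [-11.39124389   0.67295589   6.464673  ] 244.42920497697938
0.80 [0. 0. 0.]
0.90 [ 0.      0.0183 -0.0158]
1.00 [ 0.0001  0.0381 -0.0298]
1.10 [ 0.0001  0.0592 -0.0416]
1.20 [ 0.0002  0.0813 -0.0514]
```

```bash
python3 -m handwheel '[{"slide":[0,-0.001,-0.001],"twist":0},{"slide":[0,-0.002,-0.0022],"twist":0},{"slide":[0,-0.002,-0.0022],"twist":0},{"slide":[0,-0.002,-0.0022],"twist":0},{"slide":[0,-0.002,-0.0022],"twist":0},{"slide":[0,-0.002,-0.0022],"twist":0},{"slide":[0,-0.002,-0.0022],"twist":0},{"slide":[0,-0.002,-0.0022],"twist":0}]'
python3 - <<'E'
from h import *
s,p,M=pose(); print(p,s["grip_width"],s["contact_force"],s["ft_torque"],np.hypot((p-H)@XC,p[2]+18-100))
f=grab_frame("wrist"); save(f,"d_w",s=1.5)
f=grab_frame("scene"); save(f,"d_s",(120,100,340,265),3.5)
E
```

```text
time: 5.02
position: [504.3, 19.5, 260.1]
eef_rot: [-2.318, -2.118, 0.002]
contact_force: [-3.2, 1.5, -0.7]
grip_width: 0.115
[504.34638622  19.52251865 260.11902723] 0.11470658209167009 [-3.16281224  1.47817245 -0.68402582] [0.2141959  0.78818091 0.0959065 ] 244.57991345846554
```

View pics/d_w.png

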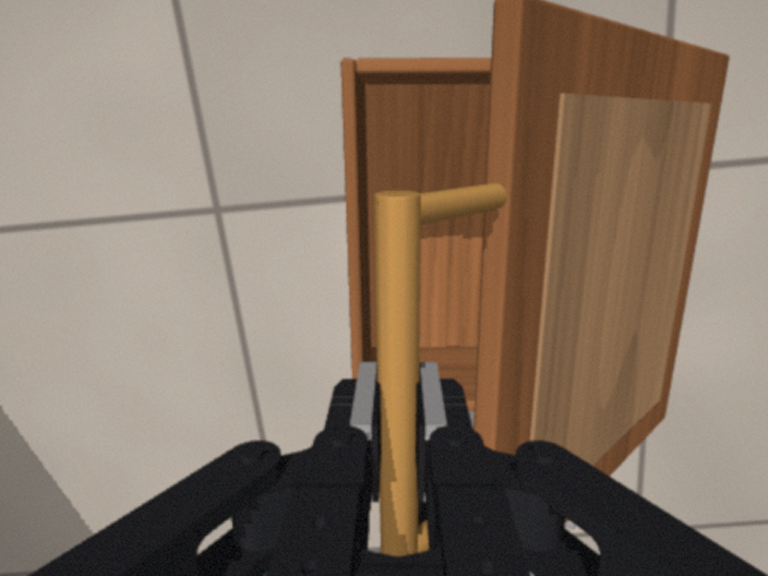

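View pics/d_s.png

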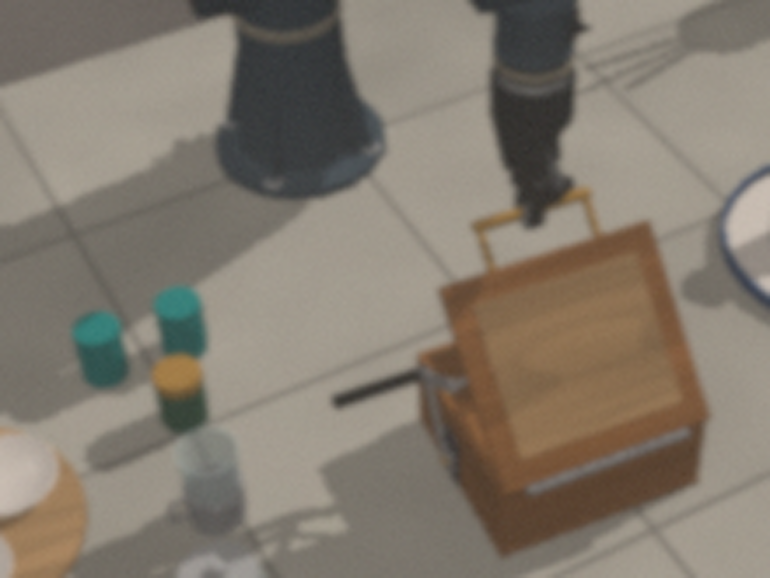

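```bash
python3 -m handwheel '[{"slide":[0,0.0072,-0.0066],"twist":0},{"slide":[0,0.0146,-0.0128],"twist":0},{"slide":[0,0.0225,-0.0188],"twist":0},{"slide":[0,0.0305,-0.0246],"twist":0},{"slide":[0,0.0388,-0.0302],"twist":0},{"slide":[0,0.0474,-0.0354],"twist":0},{"slide":[0,0.0562,-0.0402],"twist":0},{"slide":[0,0.0592,-0.0416],"twist":0}]'
cat >> h.py <<'E'
def lidst():
    s,p,M=pose(); q=p+[0,0,18]; x=-(q-H)@XC; z=q[2]-100; a=np.arctan2(z,x); F=np.array(s["contact_force"])
    fx=F@XC; fz=F[2]
    print("t %.2f th %.3f r %.1f Ftan %.1f Frad %.1f  F %s tq %s g %.3f p %s"%(s["time"],a-.0207,np.hypot(x,z),fx*np.sin(a)+fz*np.cos(a),-fx*np.cos(a)+fz*np.sin(a),F.round(1),np.round(s["ft_torque"],2),s["grip_width"],p.round(1)))
    return a-.0207,M
def steps(ths):
    a,M=lidst()
    for t in ths: print("%.3f"%t,(M.T@(handle(a+t)-handle(a))/1000).round(4))
E
python3 -c "
from h import *
steps(np.arange(0.02,.3,0.02))"
```

```text
time: 5.78
position: [566.2, 14.2, 305.3]
eef_rot: [2.318, 2.118, 0.005]
contact_force: [-6.4, 2.6, 8.0]
grip_width: 0.109
t 5.78 th 1.108 r 247.0 Ftan -2.5 Frad 10.0  F [-6.4  2.6  8. ] tq [0.48 1.39 0.04] g 0.109 p [566.2  14.2 305.3]
0.020 [ 0.      0.0044 -0.002 ]
0.040 [ 0.      0.0088 -0.0039]
0.060 [ 0.      0.0133 -0.0058]
0.080 [ 0.0001  0.0178 -0.0075]
0.100 [ 0.0001  0.0224 -0.0092]
0.120 [ 0.0001  0.027  -0.0107]
0.140 [ 0.0001  0.0316 -0.0122]
0.160 [ 0.0001  0.0362 -0.0136]
0.180 [ 0.0001  0.0409 -0.0148]
0.200 [ 0.0002  0.0456 -0.016 ]
0.220 [ 0.0002  0.0503 -0.0171]
0.240 [ 0.0002  0.055  -0.0181]
0.260 [ 0.0002  0.0598 -0.019 ]
0.280 [ 0.0002  0.0646 -0.0198]
```

```bash
python3 -m handwheel '[{"slide":[0,0,0],"twist":0},{"slide":[0,0,0],"twist":0},{"slide":[0,0,0],"twist":0},{"slide":[0,0,0],"twist":0},{"slide":[0,0,0],"twist":0},{"slide":[0,0,0],"twist":0},{"slide":[0,0,0],"twist":0},{"slide":[0,0,0],"twist":0}]' 0.018
python3 - <<'E'
from h import *
steps([0.05,0.1,0.15,.2,.25,.3])
f=grab_frame("wrist"); save(f,"e_w",s=1.5)
E
```

```text
time: 6.45
position: [564.2, 13.7, 301.9]
eef_rot: [2.319, 2.119, -0.0]
contact_force: [-1.2, -1.1, -0.5]
grip_width: 0.214
t 6.45 th 1.095 r 244.8 Ftan -1.2 Frad 0.1  F [-1.2 -1.1 -0.5] tq [-0.08  0.16  0.04] g 0.214 p [564.2  13.7 301.9]
0.050 [ 0.     0.011 -0.005]
0.100 [ 0.0001  0.0222 -0.0095]
0.150 [ 0.0001  0.0337 -0.0134]
0.200 [ 0.0001  0.0453 -0.0168]
0.250 [ 0.0002  0.0571 -0.0195]
0.300 [ 0.0002  0.069  -0.0217]
```

View pics/e_w.png

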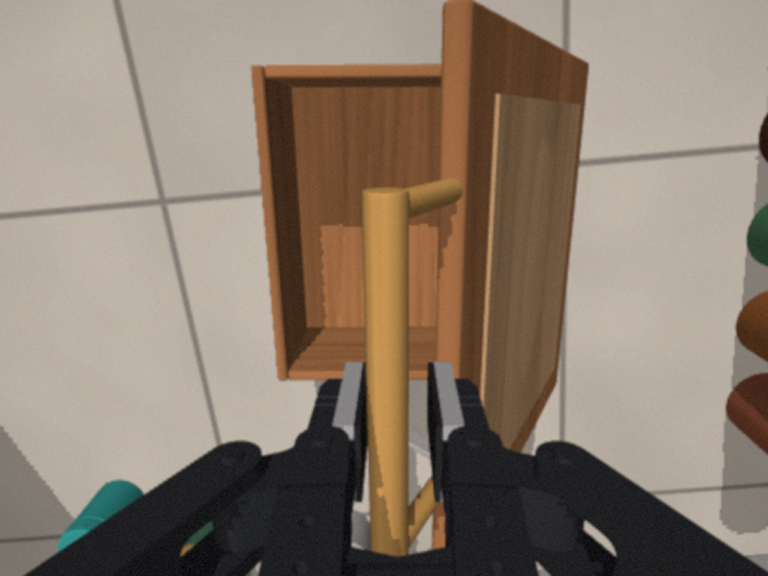

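```bash
python3 -m handwheel '[{"slide":[0,0.0044,-0.002],"twist":0},{"slide":[0,0.0088,-0.004],"twist":0},{"slide":[0,0.0132,-0.0059],"twist":0},{"slide":[0,0.0178,-0.0077],"twist":0},{"slide":[0,0.0222,-0.0095],"twist":0},{"slide":[0,0.0268,-0.0111],"twist":0},{"slide":[0,0.029,-0.0119],"twist":0},{"slide":[0,0.029,-0.0119],"twist":0}]'
python3 -c "
from h import *
steps([.03,.06,.09,0.12])"
```

```text
time: 7.17
position: [594.2, 11.1, 314.1]
eef_rot: [2.318, 2.118, 0.002]
contact_force: [-0.1, -0.9, -0.2]
grip_width: 0.209
t 7.17 th 1.228 r 244.6 Ftan -0.1 Frad -0.2  F [-0.1 -0.9 -0.2] tq [-0.02  0.03  0.03] g 0.209 p [594.2  11.1 314.1]
0.030 [ 0.      0.0069 -0.0022]
0.060 [ 0.      0.0139 -0.0042]
0.090 [ 0.0001  0.021  -0.0059]
0.120 [ 0.0001  0.0281 -0.0075]
```

```bash
python3 -m handwheel '[{"slide":[0,0.001,-0.0003],"twist":0},{"slide":[0,0.002,-0.0006],"twist":0},{"slide":[0,0.003,-0.0009],"twist":0},{"slide":[0,0.004,-0.0012],"twist":0},{"slide":[0,0.005,-0.0015],"twist":0},{"slide":[0,0.006,-0.0018],"twist":0},{"slide":[0,0.006,-0.0018],"twist":0},{"slide":[0,0.006,-0.0018],"twist":0}]'
python3 -c "
from h import *
lidst()"
python3 -m handwheel '[{"slide":[0,0.001,-0.0003],"twist":0},{"slide":[0,0.002,-0.0006],"twist":0},{"slide":[0,0.003,-0.0009],"twist":0},{"slide":[0,0.004,-0.0012],"twist":0},{"slide":[0,0.005,-0.0015],"twist":0},{"slide":[0,0.006,-0.0018],"twist":0},{"slide":[0,0.006,-0.0018],"twist":0},{"slide":[0,0.006,-0.0018],"twist":0}]'
python3 -c "
from h import *
lidst()
f=grab_frame('scene'); save(f,'f_s',(180,100,340,265),3.5);f=grab_frame('wrist'); save(f,'f_w',s=1.5)"
```

```text
time: 7.83
position: [599.3, 10.7, 315.7]
eef_rot: [2.319, 2.119, 0.001]
contact_force: [0.7, -0.8, -0.2]
grip_width: 0.208
t 7.83 th 1.250 r 244.7 Ftan 0.6 Frad -0.4  F [ 0.7 -0.8 -0.2] tq [-0.05 -0.04  0.  ] g 0.208 p [599.3  10.7 315.7]
time: 8.5
position: [605.2, 10.2, 317.5]
eef_rot: [2.319, 2.119, 0.0]
contact_force: [0.4, -0.4, -0.2]
grip_width: 0.209
t 8.50 th 1.276 r 244.7 Ftan 0.3 Frad -0.3  F [ 0.4 -0.4 -0.2] tq [ 0.02 -0.04 -0.05] g 0.209 p [605.2  10.2 317.5]
```

View pics/f_s.png

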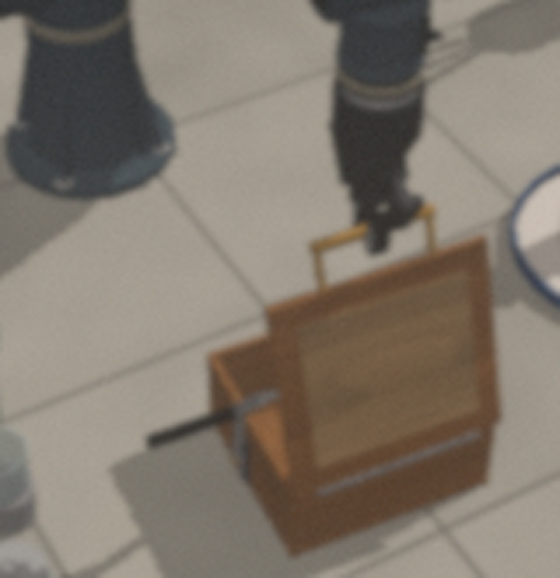

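View pics/f_w.png

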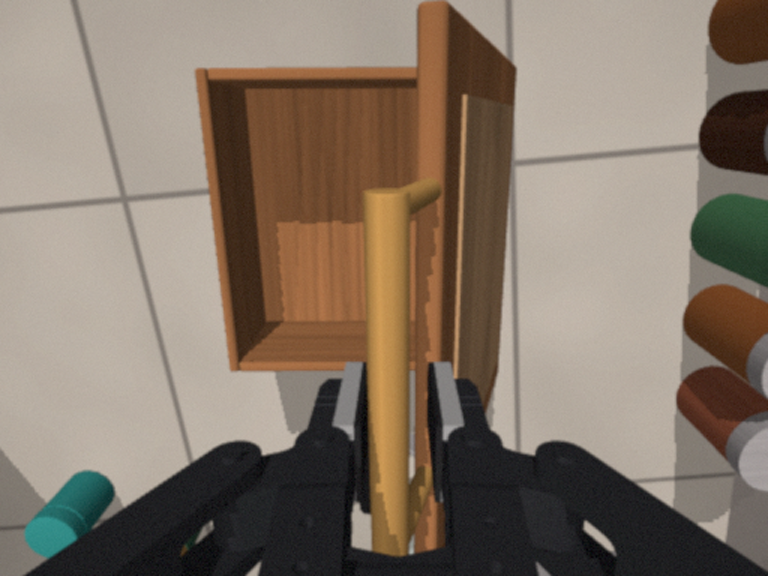

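```bash
python3 -m handwheel '[{"slide":[0,0.001,-0.0003],"twist":0},{"slide":[0,0.002,-0.0005],"twist":0},{"slide":[0,0.003,-0.0008],"twist":0},{"slide":[0,0.004,-0.001],"twist":0},{"slide":[0,0.005,-0.0013],"twist":0},{"slide":[0,0.006,-0.0015],"twist":0},{"slide":[0,0.007,-0.0017],"twist":0},{"slide":[0,0.007,-0.0017],"twist":0}]'
python3 -c "
from h import *
lidst()"
```

```text
time: 9.27
position: [612.3, 9.5, 319.2]
eef_rot: [2.319, 2.119, 0.0]
contact_force: [-1.0, 0.2, 0.8]
grip_width: 0.208
t 9.27 th 1.305 r 244.5 Ftan -0.7 Frad 1.1  F [-1.   0.2  0.8] tq [ 0.02  0.02 -0.  ] g 0.208 p [612.3   9.5 319.2]
```

```bash
python3 -m handwheel '[{"slide":[0,0.001,-0.0002],"twist":0},{"slide":[0,0.002,-0.0005],"twist":0},{"slide":[0,0.003,-0.0007],"twist":0},{"slide":[0,0.004,-0.0009],"twist":0},{"slide":[0,0.005,-0.0011],"twist":0},{"slide":[0,0.006,-0.0013],"twist":0},{"slide":[0,0.006,-0.0013],"twist":0},{"slide":[0,0.006,-0.0013],"twist":0}]'
python3 -c "
from h import *
lidst()"
```

```text
time: 9.93
position: [617.8, 9.1, 320.7]
eef_rot: [-2.319, -2.119, 0.0]
contact_force: [-2.4, -0.2, 0.7]
grip_width: 0.211
t 9.93 th 1.329 r 244.6 Ftan -2.2 Frad 1.2  F [-2.4 -0.2  0.7] tq [0.   0.36 0.02] g 0.211 p [617.8   9.1 320.7]
```

```bash
python3 -m handwheel '[{"slide":[0,0.0005,-0.0001],"twist":0},{"slide":[0,0.001,-0.0002],"twist":0},{"slide":[0,0.0015,-0.0003],"twist":0},{"slide":[0,0.002,-0.0004],"twist":0},{"slide":[0,0.002,-0.0004],"twist":0},{"slide":[0,0.002,-0.0004],"twist":0},{"slide":[0,0.002,-0.0004],"twist":0},{"slide":[0,0.002,-0.0004],"twist":0}]'
python3 -c "
from h import *
lidst()
f=grab_frame('scene'); save(f,'g_s',(180,100,340,265),3.5)"
```

```text
time: 10.6
position: [620.0, 8.9, 320.9]
eef_rot: [-2.319, -2.119, -0.0]
contact_force: [-1.8, 0.0, 2.3]
grip_width: 0.208
t 10.60 th 1.338 r 244.4 Ftan -1.3 Frad 2.6  F [-1.8  0.   2.3] tq [-0.    0.44  0.05] g 0.208 p [620.    8.9 320.9]
```

View pics/g_s.png

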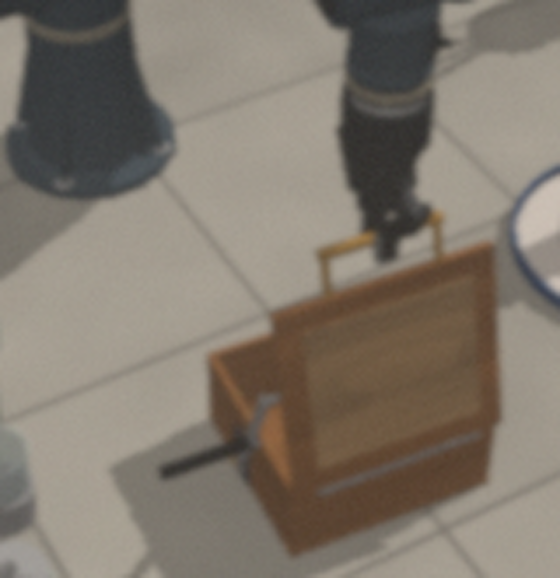

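```bash
python3 -m handwheel '[{"slide":[0,0.0005,-0.0001],"twist":0},{"slide":[0,0.001,-0.0002],"twist":0},{"slide":[0,0.0015,-0.0003],"twist":0},{"slide":[0,0.002,-0.0004],"twist":0},{"slide":[0,0.0025,-0.0005],"twist":0},{"slide":[0,0.003,-0.0006],"twist":0},{"slide":[0,0.003,-0.0006],"twist":0},{"slide":[0,0.003,-0.0006],"twist":0}]'
python3 -c "
from h import *
lidst()
"
```

```text
time: 11.32
position: [622.7, 8.7, 321.6]
eef_rot: [-2.319, -2.119, 0.001]
contact_force: [-3.4, 0.2, 4.2]
grip_width: 0.21
t 11.32 th 1.349 r 244.5 Ftan -2.5 Frad 4.8  F [-3.4  0.2  4.2] tq [ 0.07  0.82 -0.02] g 0.210 p [622.7   8.7 321.6]
```

```bash
python3 -m handwheel '[{"slide":[0,0.0005,-0.0001],"twist":0},{"slide":[0,0.001,-0.0002],"twist":0},{"slide":[0,0.0015,-0.0003],"twist":0},{"slide":[0,0.002,-0.0004],"twist":0},{"slide":[0,0.0025,-0.0005],"twist":0},{"slide":[0,0.003,-0.0006],"twist":0},{"slide":[0,0.003,-0.0006],"twist":0},{"slide":[0,0.003,-0.0006],"twist":0}]'
python3 -c "
from h import *
lidst()
f=grab_frame('scene'); save(f,'h_s',(180,100,340,265),3.5)"
```

```text
time: 11.98
position: [624.6, 8.5, 322.0]
eef_rot: [-2.317, -2.118, 0.004]
contact_force: [-6.1, 0.6, 4.1]
grip_width: 0.211
t 11.98 th 1.357 r 244.5 Ftan -5.2 Frad 5.2  F [-6.1  0.6  4.1] tq [0.02 1.17 0.03] g 0.211 p [624.6   8.5 322. ]
```

View pics/h_s.png

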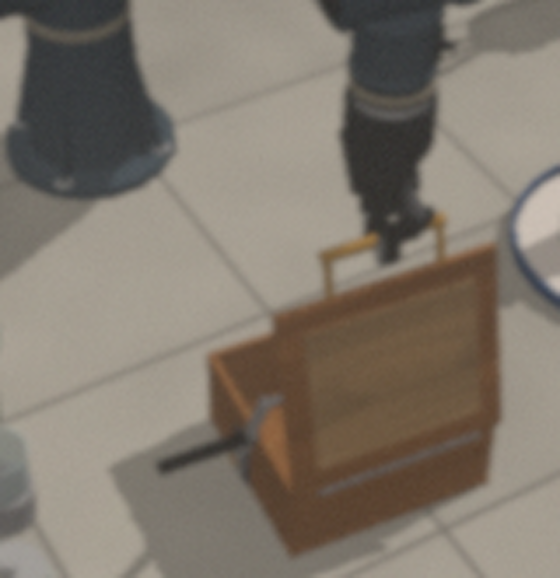

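```bash
python3 -m handwheel '[{"slide":[0,0.0005,-0.0001],"twist":0},{"slide":[0,0.001,-0.0002],"twist":0},{"slide":[0,0.001,-0.0002],"twist":0},{"slide":[0,0.001,-0.0002],"twist":0},{"slide":[0,0.001,-0.0002],"twist":0},{"slide":[0,0.001,-0.0002],"twist":0},{"slide":[0,0.001,-0.0002],"twist":0},{"slide":[0,0.001,-0.0002],"twist":0}]'
python3 -c "
from h import *
lidst()
"
python3 -m handwheel '[{"slide":[0,-0.001,0.0002],"twist":0},{"slide":[0,-0.002,0.0004],"twist":0},{"slide":[0,-0.003,0.0006],"twist":0},{"slide":[0,-0.004,0.0008],"twist":0},{"slide":[0,-0.005,0.001],"twist":0},{"slide":[0,-0.006,0.0013],"twist":0},{"slide":[0,-0.007,0.0015],"twist":0},{"slide":[0,-0.008,0.0018],"twist":0}]'
python3 -c "
from h import *
lidst()
f=grab_frame('scene'); save(f,'i_s',(180,100,340,265),3.5)"
```

```text
time: 12.7
position: [625.1, 8.4, 322.1]
eef_rot: [-2.317, -2.117, 0.005]
contact_force: [-7.4, 0.8, 4.2]
grip_width: 0.207
t 12.70 th 1.360 r 244.5 Ftan -6.5 Frad 5.5  F [-7.4  0.8  4.2] tq [0.09 1.32 0.02] g 0.207 p [625.1   8.4 322.1]
time: 13.37
position: [619.5, 8.9, 320.4]
eef_rot: [2.319, 2.119, 0.001]
contact_force: [-2.2, 1.0, 1.1]
grip_width: 0.208
t 13.37 th 1.335 r 244.0 Ftan -2.0 Frad 1.6  F [-2.2  1.   1.1] tq [ 0.09  0.39 -0.01] g 0.208 p [619.5   8.9 320.4]
```

View pics/i_s.png

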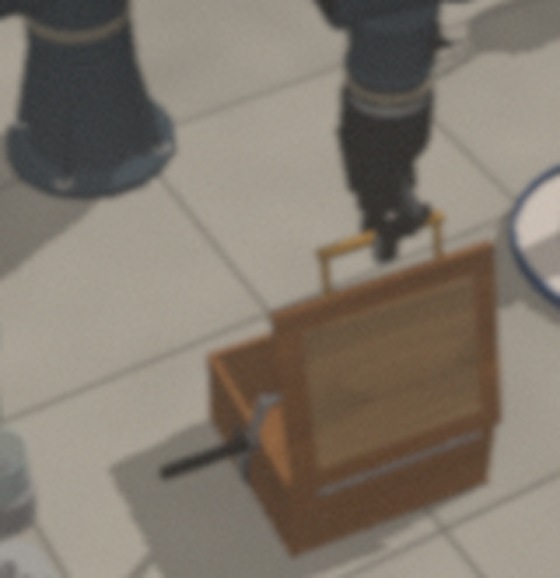

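```bash
python3 -c "
from h import *
f=grab_frame('scene')
up=np.array([0,0,1.])
foot=-110*XC+(35-100)*up
for a in np.radians([30,40,50,55,60,65,70,75]):
    # knee at angle a above horizontal, toward hinge
    P=H+foot+96*(np.cos(a)*XC+np.sin(a)*up)-215*YC
    print(np.degrees(a).round(),(P-H)@XC,P[2],((proj(f,P)[0]-[180,100])*3.5).round(0))
# geometry: lid stud at taut
"

```

```text
30.0 -26.861561236693966 83.0 [174. 523.]
40.0 -36.45973346057821 96.70761052990777 [170. 506.]
50.0 -48.29238947009227 108.54026653942189 [164. 489.]
55.0 -54.936662110299665 113.63859625174321 [161. 480.]
60.0 -62.000000000000085 118.13843876330611 [158. 472.]
65.0 -69.42864687289298 122.00554755551839 [155. 463.]
70.0 -77.16606624073584 125.2104915954472 [151. 455.]
75.0 -85.15337167015815 127.72887932375056 [148. 447.]
```

```bash
python3 -m handwheel '[{"slide":[0,-0.001,0.0002],"twist":0},{"slide":[0,-0.002,0.0004],"twist":0},{"slide":[0,-0.003,0.0007],"twist":0},{"slide":[0,-0.004,0.0009],"twist":0},{"slide":[0,-0.005,0.0012],"twist":0},{"slide":[0,-0.006,0.0014],"twist":0},{"slide":[0,-0.007,0.0017],"twist":0},{"slide":[0,-0.008,0.002],"twist":0}]'
python3 -c "
from h import *
lidst()
f=grab_frame('scene'); save(f,'j_s',(180,100,340,265),3.5);f=grab_frame('wrist'); save(f,'j_w',s=1.5)"
```

```text
time: 14.13
position: [611.0, 9.7, 318.4]
eef_rot: [2.319, 2.119, 0.0]
contact_force: [-1.2, 0.1, -0.3]
grip_width: 0.21
t 14.13 th 1.299 r 244.0 Ftan -1.3 Frad -0.0  F [-1.2  0.1 -0.3] tq [ 0.01  0.15 -0.04] g 0.210 p [611.    9.7 318.4]
```

View pics/j_s.png

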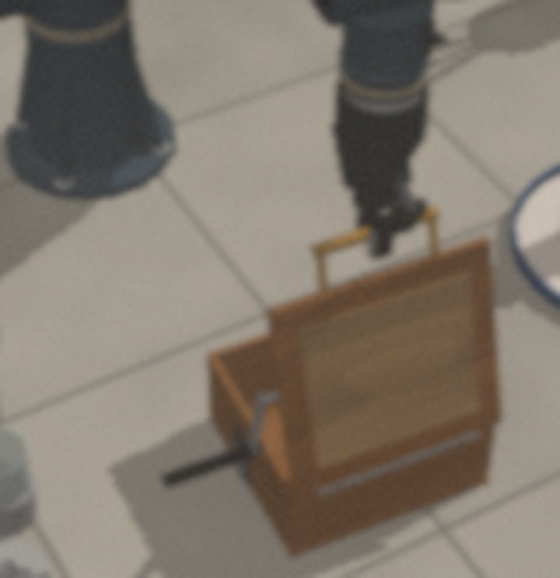

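View pics/j_w.png

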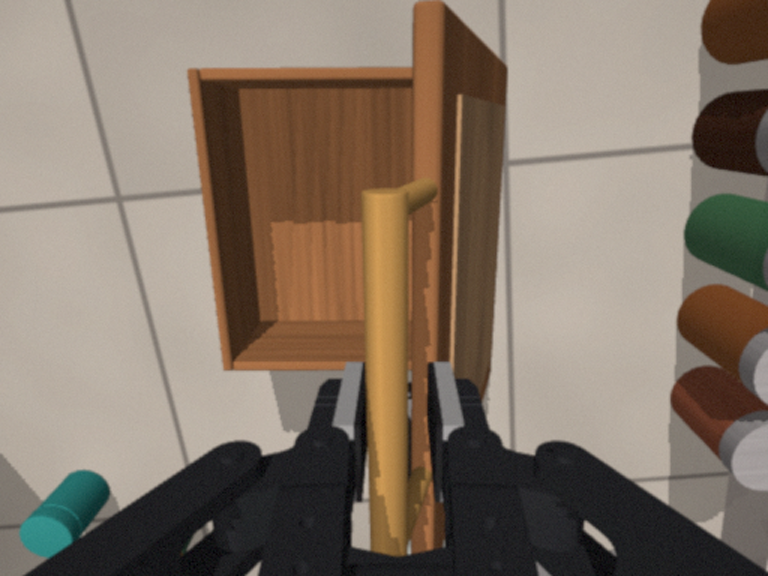

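```bash
python3 -m handwheel '[{"slide":[0,-0.001,0.0003],"twist":0},{"slide":[0,-0.002,0.0006],"twist":0},{"slide":[0,-0.003,0.0009],"twist":0},{"slide":[0,-0.004,0.0012],"twist":0},{"slide":[0,-0.005,0.0015],"twist":0},{"slide":[0,-0.006,0.0018],"twist":0},{"slide":[0,-0.006,0.0018],"twist":0},{"slide":[0,-0.006,0.0018],"twist":0}]'
python3 -c "
from h import *
lidst()
f=grab_frame('scene'); save(f,'k_s',(180,100,340,265),3.5);f=grab_frame('wrist'); save(f,'k_w',s=1.5)"
```

```text
time: 14.9
position: [605.1, 10.2, 316.8]
eef_rot: [2.319, 2.119, 0.0]
contact_force: [-1.1, 0.6, -0.4]
grip_width: 0.211
t 14.90 th 1.274 r 244.0 Ftan -1.2 Frad -0.0  F [-1.1  0.6 -0.4] tq [-0.02 -0.01  0.04] g 0.211 p [605.1  10.2 316.8]
```

View pics/k_s.png

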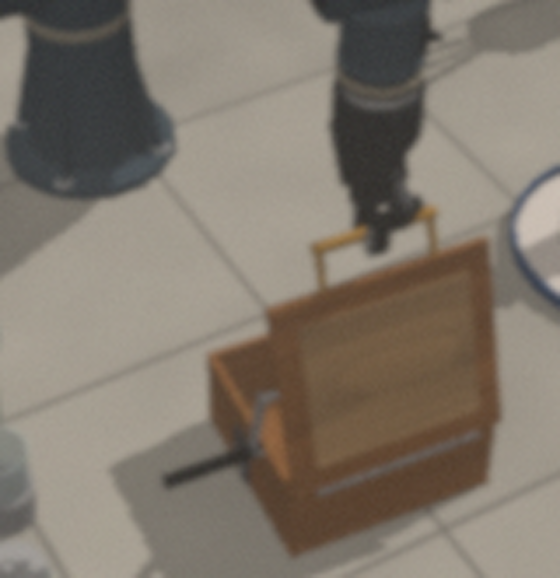

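View pics/k_w.png

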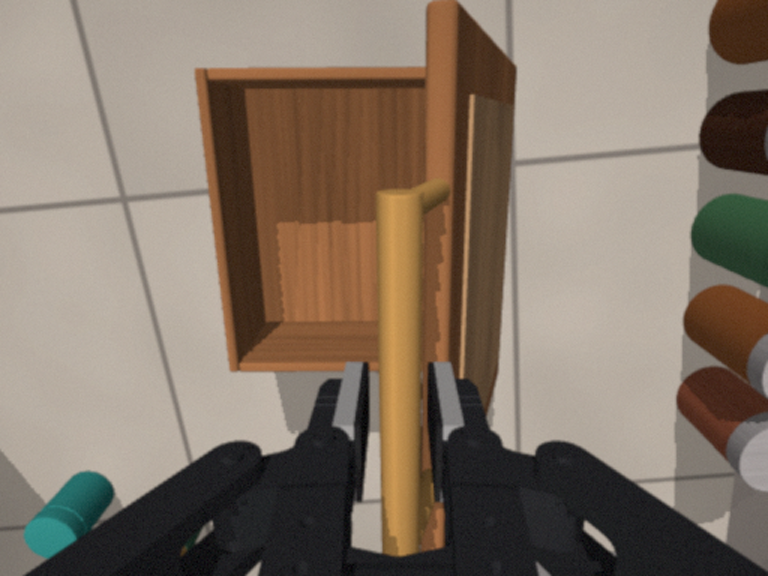

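```bash
python3 -m handwheel '[{"slide":[0,0,0],"twist":0},{"slide":[0,0,0],"twist":0},{"slide":[0,0,-0.01],"twist":0},{"slide":[0,0,-0.02],"twist":0},{"slide":[0,-0.005,-0.035],"twist":0},{"slide":[0,-0.01,-0.05],"twist":0},{"slide":[-0.01,-0.03,-0.05],"twist":0},{"slide":[-0.03,-0.06,-0.05],"twist":0.1}]' 0.030
python3 - <<'E'
from h import *
to([343,-296,200],-5)
f=grab_frame("top"); save(f,"l_t",(200,120,370,250),4.5)
E
```

```text
time: 15.67
position: [544.9, -13.8, 369.1]
eef_rot: [2.417, 1.999, 0.007]
contact_force: [0.5, -0.9, -0.2]
grip_width: 0.349
t 15.67 pos [544.9 -13.8 369.1] hd 79.2 F [ 0.5 -0.9 -0.2] g 0.349
slide [-0.3153 -0.1465  0.1679] twist 1.469 dist 0.386
```

View pics/l_t.png

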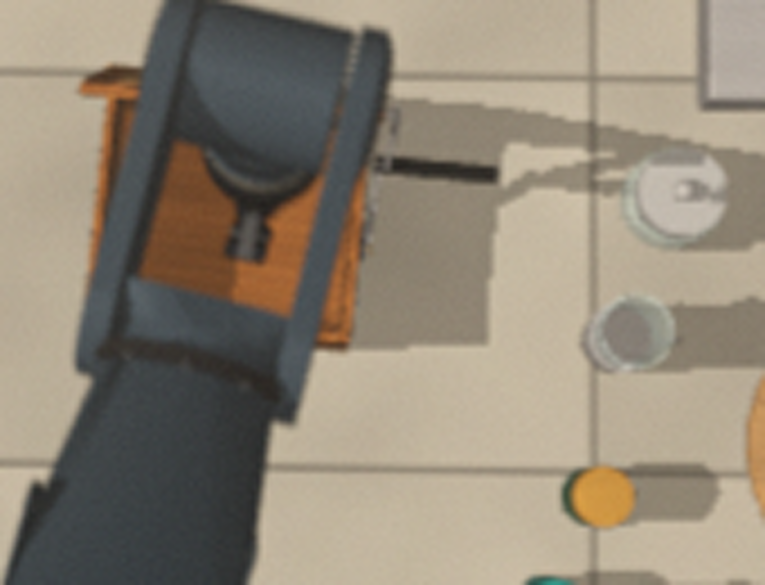

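```bash
python3 -m handwheel '[{"slide":[-0.0195,-0.009,0.009],"twist":0.1},{"slide":[-0.039,-0.018,0.019],"twist":0.2},{"slide":[-0.0585,-0.027,0.029],"twist":0.3},{"slide":[-0.078,-0.036,0.039],"twist":0.4},{"slide":[-0.098,-0.045,0.049],"twist":0.5},{"slide":[-0.118,-0.0545,0.059],"twist":0.6},{"slide":[-0.138,-0.064,0.069],"twist":0.7},{"slide":[-0.158,-0.073,0.08],"twist":0.8}]' 0.0854
python3 - <<'E'
from h import *
to([343,-296,200],-5)
E
```

```text
time: 16.38
position: [441.1, -156.8, 287.8]
eef_rot: [3.01, 0.892, 0.003]
contact_force: [0.2, -0.5, -0.3]
grip_width: 0.997
t 16.38 pos [ 441.1 -156.8  287.8] hd 33.0 F [ 0.2 -0.5 -0.3] g 0.997
slide [-0.1582  0.063   0.0878] twist 0.664 dist 0.192
```

```bash
python3 -m handwheel '[{"slide":[-0.022,0.009,0.012],"twist":0.1},{"slide":[-0.044,0.018,0.024],"twist":0.2},{"slide":[-0.066,0.027,0.036],"twist":0.3},{"slide":[-0.088,0.036,0.048],"twist":0.4},{"slide":[-0.11,0.045,0.06],"twist":0.5},{"slide":[-0.132,0.053,0.072],"twist":0.6},{"slide":[-0.15,0.06,0.084],"twist":0.66},{"slide":[-0.157,0.063,0.086],"twist":0.66}]'
python3 - <<'E'
from h import *
to([343,-296,200],-5)
f=grab_frame("wrist"); save(f,"m_w",s=1.5)
E
```

```text
time: 17.05
position: [343.3, -296.4, 200.3]
eef_rot: [-3.139, 0.129, 0.001]
contact_force: [-0.2, 0.3, 0.2]
grip_width: 0.998
t 17.05 pos [ 343.3 -296.4  200.3] hd -4.7 F [-0.2  0.3  0.2] g 0.998
slide [-0.0003 -0.0004  0.0003] twist 0.005 dist 0.001
```

View pics/m_w.png

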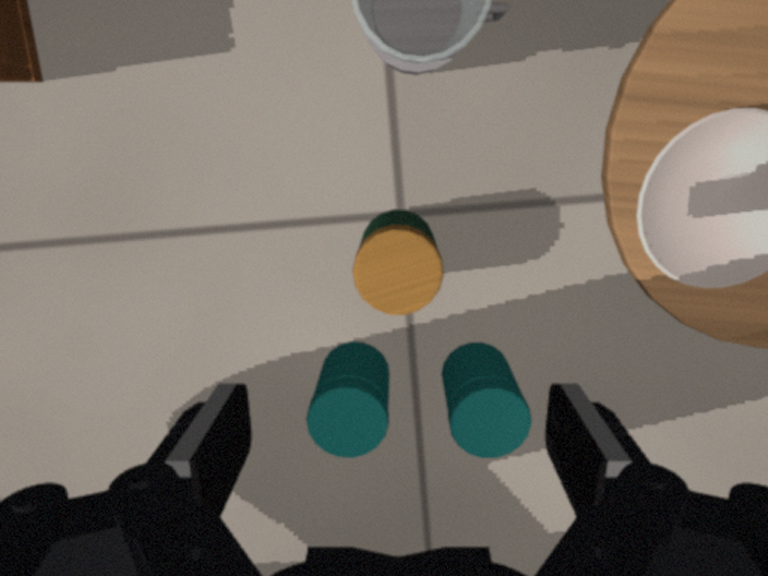

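```bash
python3 - <<'E'
from h import *
f=grab_frame("wrist")
hsv=cv2.cvtColor(f["image"],cv2.COLOR_RGB2HSV)
m=((hsv[...,0]>8)&(hsv[...,0]<28)&(hsv[...,1]>130)&(hsv[...,2]>100)).astype(np.uint8); m[:, 310:]=0; m[:130]=0
c=max(cv2.findContours(m,0,1)[0],key=cv2.contourArea); e=cv2.fitEllipse(c); print(e)
P=onz(f,*e[0],70); print(P)
for n,u,v in(("teal1",348,413),("teal2",489,413)): print(n,onz(f,u/1.5,v/1.5,70))
print("glass",onz(f,424/1.5,10/1.5,98),"tt edge",onz(f,605/1.5,170/1.5,31),"tt near",onz(f,650/1.5,300/1.5,31))
to([P[0],P[1],55-19+7],-5)
E
```

```text
((263.8182678222656, 180.42369079589844), (55.46245574951172, 58.020599365234375), 101.18899536132812)
[ 343.40265758 -296.07043014   70.        ]
teal1 [ 255.9332601  -259.76495214   70.        ]
teal2 [ 249.0150447  -345.27385603   70.        ]
glass [ 466.03465753 -318.34801012   98.        ] tt edge [ 384.28186553 -424.3461238    31.        ] tt near [ 299.32142017 -456.88984822   31.        ]
t 17.15 pos [ 344.3 -295.8  201.1] hd -4.6 F [0.  0.3 0.2] g 1.000
slide [-0.001   0.0003  0.1581] twist 0.007 dist 0.158
```

```bash
python3 -m handwheel '[{"slide":[0,0,0.025],"twist":0},{"slide":[0,0,0.055],"twist":0},{"slide":[0,0,0.085],"twist":0},{"slide":[0,0,0.115],"twist":0},{"slide":[0,0,0.14],"twist":0},{"slide":[0,0,0.16],"twist":0},{"slide":[0,0,0.17],"twist":0},{"slide":[0,0,0.172],"twist":0}]'
python3 - <<'E'
from h import *
to([343.4,-296,28],-5)
E
python3 -m handwheel '[{"slide":[0,0,0],"twist":0},{"slide":[0,0,0],"twist":0},{"slide":[0,0,0],"twist":0},{"slide":[0,0,0],"twist":0},{"slide":[0,0,0],"twist":0},{"slide":[0,0,0],"twist":0},{"slide":[0,0,0],"twist":0},{"slide":[0,0,0],"twist":0}]' 0.045
python3 - <<'E'
from h import *
to(H-155*XC+[0,0,150],-5)
f=grab_frame("wrist"); save(f,"n_w",s=1.5)
E
```

```text
time: 17.82
position: [345.2, -293.6, 27.8]
eef_rot: [-3.138, 0.12, 0.001]
contact_force: [-0.6, 0.8, -0.8]
grip_width: 1.0
t 17.82 pos [ 345.2 -293.6   27.8] hd -4.4 F [-0.6  0.8 -0.8] g 1.000
slide [-0.0016  0.0025 -0.0002] twist 0.011 dist 0.003
time: 18.48
position: [345.2, -295.2, 30.1]
eef_rot: [3.137, -0.125, 0.004]
contact_force: [1.2, 0.7, 7.2]
grip_width: 0.581
t 18.48 pos [ 345.2 -295.2   30.1] hd -4.6 F [1.2 0.7 7.2] g 0.581
slide [ 0.1468 -0.3279 -0.2203] twist 0.008 dist 0.421
```

View pics/n_w.png

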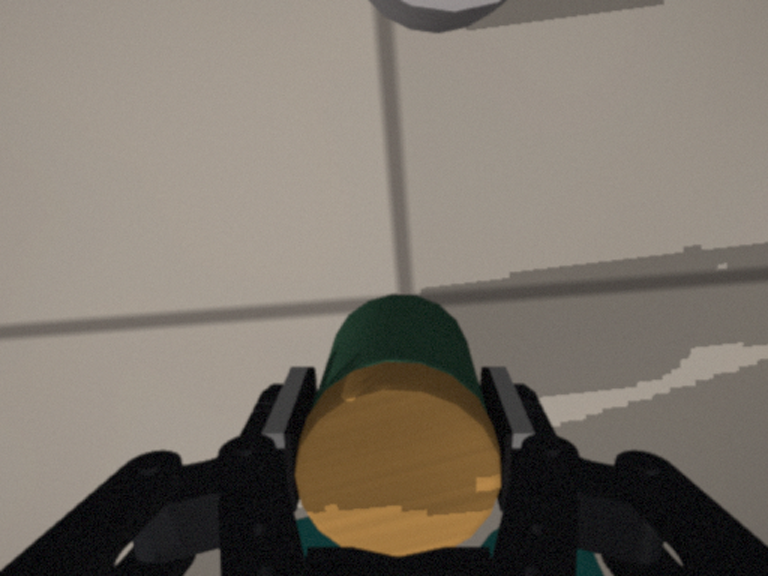

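```bash
python3 -m handwheel '[{"slide":[0,0,-0.015],"twist":0},{"slide":[0,0,-0.045],"twist":0},{"slide":[0,0,-0.08],"twist":0},{"slide":[0,-0.01,-0.115],"twist":0},{"slide":[0.005,-0.03,-0.135],"twist":0},{"slide":[0.015,-0.06,-0.14],"twist":0},{"slide":[0.03,-0.095,-0.14],"twist":0},{"slide":[0.045,-0.13,-0.14],"twist":0}]'
python3 - <<'E'
from h import *
to(H-155*XC+[0,0,70],-5)
E
```

```text
time: 19.2
position: [399.8, -167.6, 170.1]
eef_rot: [3.138, -0.128, 0.003]
contact_force: [0.6, -0.8, -2.1]
grip_width: 0.583
t 19.20 pos [ 399.8 -167.6  170.1] hd -4.7 F [ 0.6 -0.8 -2.1] g 0.583
slide [ 0.1016 -0.197   0.    ] twist 0.006 dist 0.222
```

```bash
python3 -m handwheel '[{"slide":[0.008,-0.03,0],"twist":0},{"slide":[0.02,-0.062,0],"twist":0},{"slide":[0.035,-0.094,0],"twist":0},{"slide":[0.05,-0.126,0],"twist":0},{"slide":[0.07,-0.155,0],"twist":0},{"slide":[0.088,-0.182,0],"twist":0},{"slide":[0.1,-0.196,0],"twist":0},{"slide":[0.101,-0.196,0],"twist":0}]'
python3 - <<'E'
from h import *
to(H-155*XC+[0,0,38-100],-5)
f=grab_frame("wrist"); save(f,"o_w",s=1.5)
f=grab_frame("scene"); save(f,"o_s",(180,100,340,265),3.5)
E
```

```text
time: 19.87
position: [518.2, 21.7, 169.3]
eef_rot: [-3.139, 0.118, -0.006]
contact_force: [0.4, -0.1, -2.2]
grip_width: 0.583
t 19.87 pos [518.2  21.7 169.3] hd -4.3 F [ 0.4 -0.1 -2.2] g 0.583
slide [-0.0015  0.0013  0.1313] twist 0.012 dist 0.131
```

View pics/o_w.png

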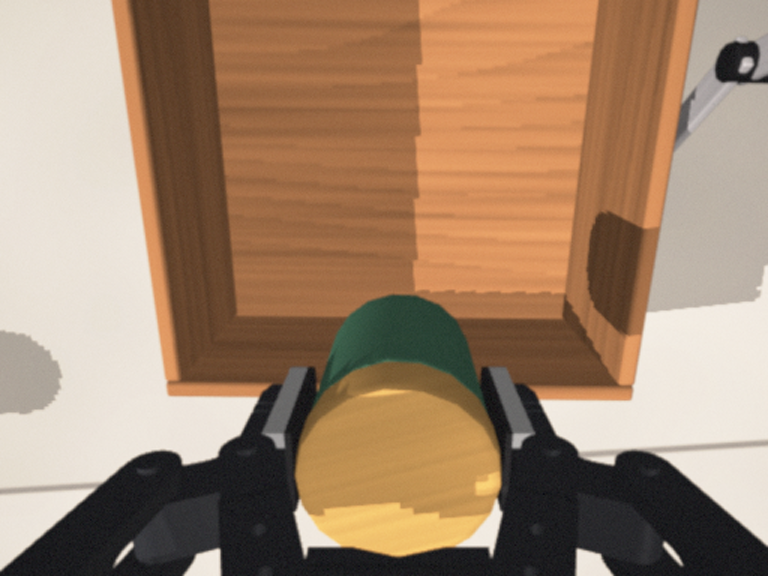

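View pics/o_s.png

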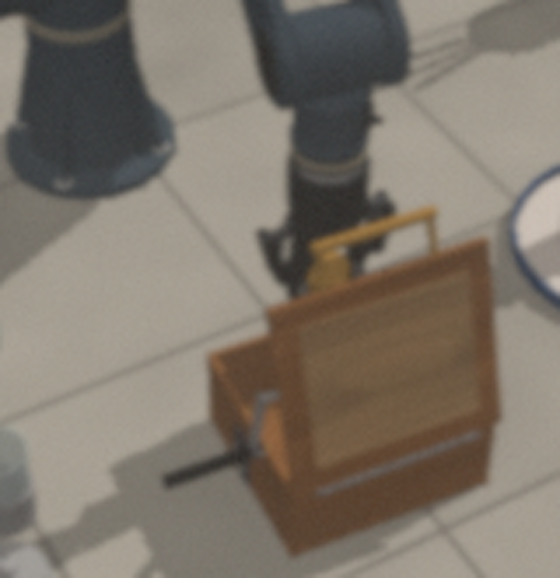

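```bash
python3 - <<'E'
from h import *
f=grab_frame("wrist")
for u,v,z in[(170,393,98),(632,397,98),(401,380,98),(401,318,8)]:
    P=onz(f,u/1.5,v/1.5,z); d=P-H; print(P.round(1),(d@XC+100).round(1),(d@YC).round(1))
E
```

```text
[481.  128.8  98. ] -100.3 104.8
[462.1 -87.3  98. ] -100.4 -112.1
[479.4  20.3  98. ] -92.5 -3.4
[475.   20.1   8. ] -96.9 -4.0
```

```bash
python3 -m handwheel '[{"slide":[0,0,0.02],"twist":0},{"slide":[0,0,0.045],"twist":0},{"slide":[0,0,0.07],"twist":0},{"slide":[0,0,0.092],"twist":0},{"slide":[0,0,0.11],"twist":0},{"slide":[0,0,0.12],"twist":0},{"slide":[0,0,0.125],"twist":0},{"slide":[0,0,0.125],"twist":0}]'
python3 - <<'E'
from h import *
to(H-155*XC+[0,0,38-100],-5)
E
python3 -m handwheel '[{"slide":[0,0,0.001],"twist":0},{"slide":[0,0,0.002],"twist":0},{"slide":[0,0,0.003],"twist":0},{"slide":[0,0,0.004],"twist":0},{"slide":[0,0,0.005],"twist":0},{"slide":[0,0,0.005],"twist":0},{"slide":[0,0,0.005],"twist":0},{"slide":[0,0,0.005],"twist":0}]'
python3 - <<'E'
from h import *
to(H-155*XC+[0,0,38-100],-5)
E
```

```text
time: 20.68
position: [514.8, 18.3, 43.1]
eef_rot: [-3.139, 0.126, 0.003]
contact_force: [0.3, 0.1, -1.6]
grip_width: 0.582
t 20.68 pos [514.8  18.3  43.1] hd -4.6 F [ 0.3  0.1 -1.6] g 0.582
slide [ 0.0021 -0.0023  0.0051] twist 0.007 dist 0.006
time: 21.35
position: [515.7, 19.1, 38.8]
eef_rot: [3.139, -0.124, 0.0]
contact_force: [-0.5, 0.4, -1.3]
grip_width: 0.58
t 21.35 pos [515.7  19.1  38.8] hd -4.5 F [-0.5  0.4 -1.3] g 0.580
slide [ 0.0012 -0.0015  0.0008] twist 0.008 dist 0.002
```

Still −1.3 N (weight carried); creep further.

```bash
python3 -m handwheel '[{"slide":[0,0,0.0005],"twist":0},{"slide":[0,0,0.001],"twist":0},{"slide":[0,0,0.0015],"twist":0},{"slide":[0,0,0.002],"twist":0},{"slide":[0,0,0.002],"twist":0},{"slide":[0,0,0.002],"twist":0},{"slide":[0,0,0.002],"twist":0},{"slide":[0,0,0.002],"twist":0}]'
python3 - <<'E'
from h import *
to(H-155*XC+[0,0,38-100],-5)
E
```

```text
time: 22.02
position: [515.9, 18.9, 38.0]
eef_rot: [3.139, -0.124, 0.001]
contact_force: [-2.2, 0.3, 10.1]
grip_width: 0.587
t 22.02 pos [515.9  18.9  38. ] hd -4.5 F [-2.2  0.3 10.1] g 0.587
slide [ 0.0011 -0.0016  0.    ] twist 0.008 dist 0.002
```

```bash
python3 -m handwheel '[{"slide":[0,0,-0.0005],"twist":0},{"slide":[0,0,-0.001],"twist":0},{"slide":[0,0,-0.001],"twist":0},{"slide":[0,0,-0.001],"twist":0},{"slide":[0,0,-0.001],"twist":0},{"slide":[0,0,-0.001],"twist":0},{"slide":[0,0,-0.001],"twist":0},{"slide":[0,0,-0.001],"twist":0}]' 0.075
python3 - <<'E'
from h import *
to(H-155*XC+[0,0,38-100],-5)
E
python3 -m handwheel '[{"slide":[0,0,-0.01],"twist":0},{"slide":[0,0,-0.03],"twist":0},{"slide":[0,0,-0.06],"twist":0},{"slide":[0,0,-0.09],"twist":0},{"slide":[0,0,-0.12],"twist":0},{"slide":[0,0,-0.14],"twist":0},{"slide":[0,0,-0.15],"twist":0},{"slide":[0,0,-0.15],"twist":0}]'
python3 - <<'E'
from h import *
f=grab_frame("wrist"); save(f,"p_w",s=1.5)
f=grab_frame("scene"); save(f,"p_s",(180,100,340,265),3.5)
lk=H-50*XC+[0,0,13]-(110+79)*YC+[0,-3.5,0]
print(lk); to(lk+[0,0,60],85)
E
```

```text
time: 22.68
position: [515.7, 19.0, 37.6]
eef_rot: [-3.139, 0.124, 0.0]
contact_force: [-0.1, 0.8, 0.4]
grip_width: 0.878
t 22.68 pos [515.7  19.   37.6] hd -4.5 F [-0.1  0.8  0.4] g 0.878
slide [ 0.0013 -0.0016 -0.0004] twist 0.008 dist 0.002
time: 23.35
position: [517.1, 18.8, 190.5]
eef_rot: [3.138, -0.124, 0.009]
contact_force: [-0.6, 0.5, 0.0]
grip_width: 0.877
[ 605.26684067 -180.44066599  113.        ]
t 23.45 pos [515.2  19.1 187.5] hd -4.5 F [-0.3  0.4 -0.9] g 0.878
slide [0.1056 0.1918 0.0144] twist -1.563 dist 0.219
```

View pics/p_w.png

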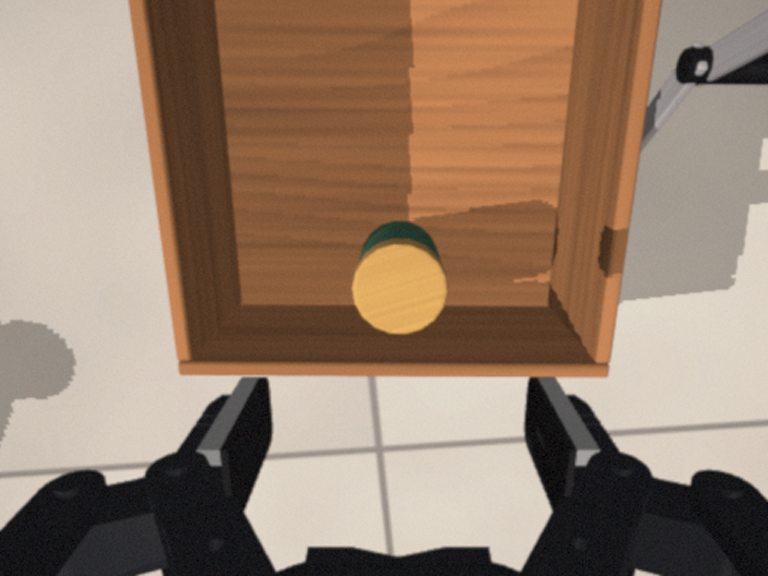

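View pics/p_s.png

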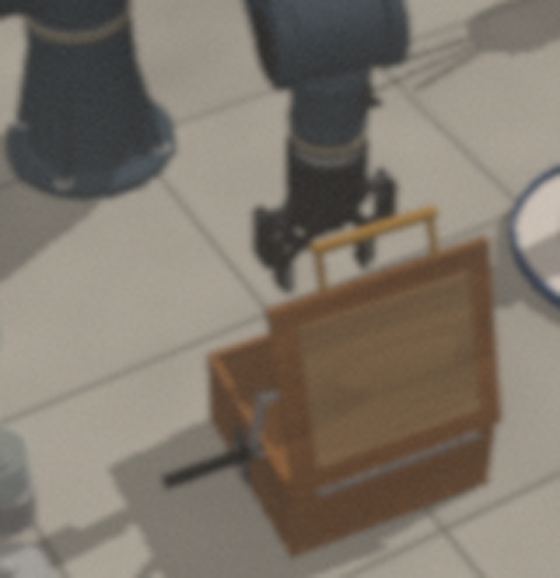

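```bash
python3 -m handwheel '[{"slide":[-0.005,0.02,0],"twist":-0.12},{"slide":[-0.01,0.045,0],"twist":-0.24},{"slide":[-0.01,0.07,0],"twist":-0.36},{"slide":[-0.01,0.1,0],"twist":-0.48},{"slide":[-0.01,0.13,0],"twist":-0.6},{"slide":[0,0.155,0],"twist":-0.72},{"slide":[0.01,0.175,0],"twist":-0.84},{"slide":[0.025,0.19,0],"twist":-0.96}]' 0.04
python3 - <<'E'
from h import *
lk=H-50*XC+[0,0,13]-(110+79)*YC+[0,-3.5,0]
to(lk+[0,0,75],85)
E
```

```text
time: 24.12
position: [523.7, -173.7, 185.3]
eef_rot: [-2.835, -1.343, 0.006]
contact_force: [1.0, 0.9, -0.2]
grip_width: 0.467
t 24.12 pos [ 523.7 -173.7  185.3] hd 50.7 F [ 1.   0.9 -0.2] g 0.467
slide [ 0.0465  0.0674 -0.0031] twist -0.599 dist 0.082
```

```bash
python3 -m handwheel '[{"slide":[0.008,0.011,0],"twist":-0.11},{"slide":[0.016,0.023,0],"twist":-0.22},{"slide":[0.024,0.035,0],"twist":-0.33},{"slide":[0.032,0.047,-0.002],"twist":-0.44},{"slide":[0.04,0.058,-0.003],"twist":-0.54},{"slide":[0.046,0.067,-0.003],"twist":-0.595},{"slide":[0.046,0.067,-0.003],"twist":-0.595},{"slide":[0.046,0.067,-0.003],"twist":-0.595}]'
python3 - <<'E'
from h import *
lk=H-50*XC+[0,0,13]-(110+79)*YC+[0,-3.5,0]
to(lk+[0,0,75],85)
f=grab_frame("wrist"); save(f,"q_w",s=1.5)
print(proj(f,[lk+k*YC for k in(-26,0,50,70)])*1.5)
E
```

```text
time: 24.78
position: [605.5, -179.0, 188.3]
eef_rot: [-2.323, -2.109, 0.003]
contact_force: [-0.4, -0.3, -0.4]
grip_width: 0.471
t 24.78 pos [ 605.5 -179.   188.3] hd 84.5 F [-0.4 -0.3 -0.4] g 0.471
slide [-0.0014 -0.0001  0.0003] twist -0.009 dist 0.001
[[399.71079359 359.93562263]
 [399.24185623 307.75984052]
 [398.24300869 196.62420591]
 [397.80271464 147.63539003]]
```

View pics/q_w.png

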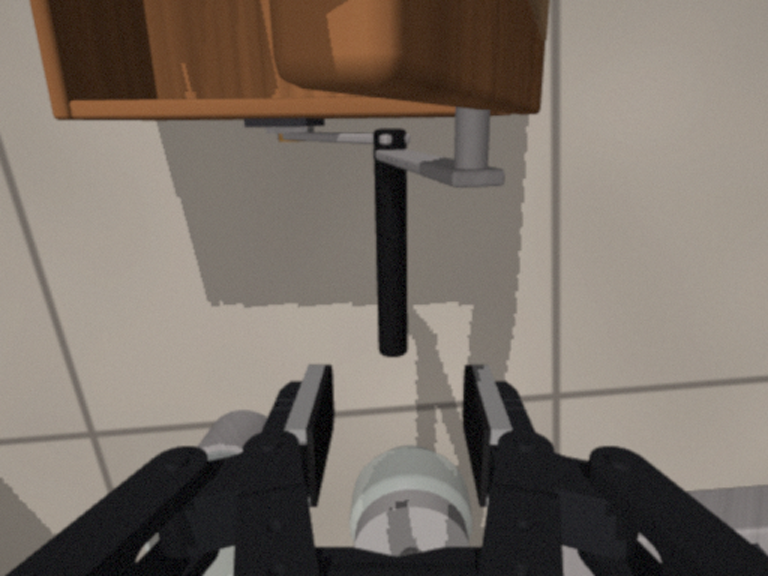

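```bash
python3 -m handwheel '[{"slide":[0,-0.002,0.015],"twist":0},{"slide":[0,-0.0035,0.035],"twist":0},{"slide":[0,-0.0035,0.05],"twist":0},{"slide":[0,-0.0035,0.062],"twist":0},{"slide":[0,-0.0035,0.068],"twist":0},{"slide":[0,-0.0035,0.07],"twist":0},{"slide":[0,-0.0035,0.07],"twist":0},{"slide":[0,-0.0035,0.07],"twist":0}]' 0.042
python3 - <<'E'
from h import *
to([602,-178,95],85)
f=grab_frame("wrist"); save(f,"r_w",s=1.5)
s=grab_frame("scene"); save(s,"r_s",(180,140,300,260),5)
P=np.array([602,-178,113.]); print(proj(f,[P,P-26*YC])*1.5)
E
```

```text
time: 25.5
position: [603.5, -179.5, 121.3]
eef_rot: [2.324, 2.112, 0.001]
contact_force: [0.0, 0.6, -0.8]
grip_width: 0.491
t 25.50 pos [ 603.5 -179.5  121.3] hd 84.5 F [ 0.   0.6 -0.8] g 0.491
slide [ 0.0014 -0.0017  0.0263] twist -0.008 dist 0.026
[[394.07571401 370.38009901]
 [394.87389215 438.77821513]]
```

View pics/r_w.png

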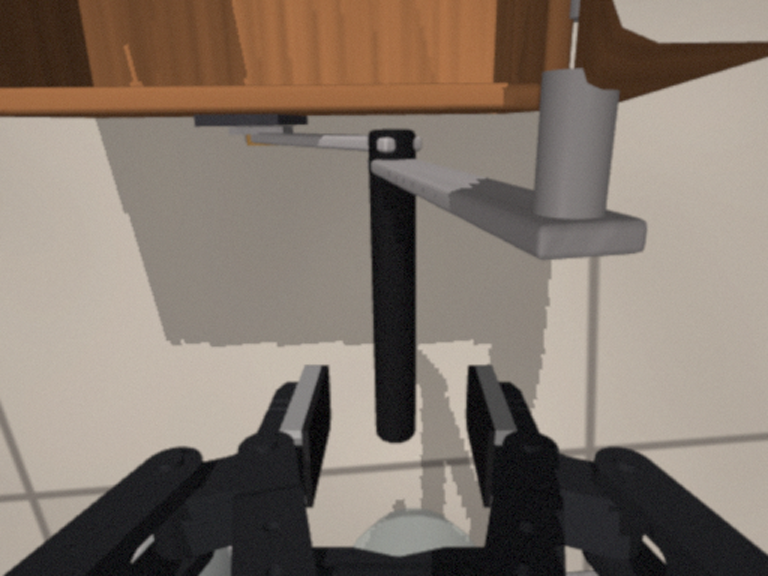

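View pics/r_s.png

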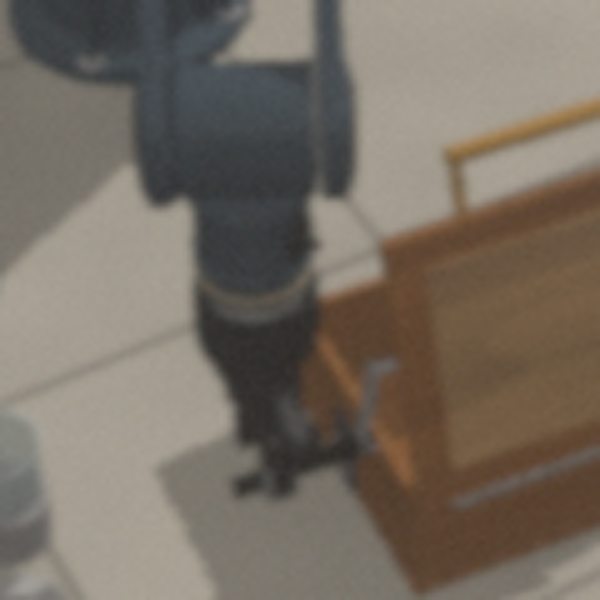

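```bash
python3 - <<'E'
from h import *
f=grab_frame("wrist")
for z in (195,205,215):
  for u,v in[(545,250),(640,245),(590,215)]:
    P=onz(f,u/1.5,v/1.5,z); d=P-H; print(z,P.round(1),"chest x-from-hinge %.1f y %.1f"%(d@XC,d@YC))
s,p,M=pose(); d=p-H; print("tool chest", d@XC,d@YC)
E
```

```text
195 [ 629.4 -119.9  195. ] chest x-from-hinge -30.9 y -130.1
195 [ 642.6 -120.4  195. ] chest x-from-hinge -17.7 y -129.5
195 [ 635.6 -115.5  195. ] chest x-from-hinge -25.1 y -125.2
205 [ 626.7 -117.1  205. ] chest x-from-hinge -33.8 y -127.6
205 [ 638.  -117.6  205. ] chest x-from-hinge -22.6 y -127.1
205 [ 632.  -113.4  205. ] chest x-from-hinge -28.9 y -123.4
215 [ 624.  -114.4  215. ] chest x-from-hinge -36.8 y -125.1
215 [ 633.4 -114.8  215. ] chest x-from-hinge -27.4 y -124.6
215 [ 628.4 -111.3  215. ] chest x-from-hinge -32.7 y -121.6
tool chest -51.33874411817023 -191.69491994110498
```

```bash
python3 - <<'E'
from h import *
f=grab_frame("wrist"); c,_=ray(f,0,0); d=c-H; print(c, d@XC,d@YC)
to([602,-178,95],85)
E
```

```text
[ 610.43426972 -100.78923789  264.65458511] -51.468934505854456 -112.68758583322001
t 25.70 pos [ 603.6 -179.5  121.6] hd 84.6 F [-0.1  0.3 -0.6] g 0.494
slide [ 0.0013 -0.0017  0.0266] twist -0.008 dist 0.027
```

```bash
python3 -m handwheel '[{"slide":[-0.003,-0.001,0],"twist":0},{"slide":[-0.007,-0.0017,0.004],"twist":0},{"slide":[-0.007,-0.0017,0.01],"twist":0},{"slide":[-0.007,-0.0017,0.016],"twist":0},{"slide":[-0.007,-0.0017,0.022],"twist":0},{"slide":[-0.007,-0.0017,0.0265],"twist":0},{"slide":[-0.007,-0.0017,0.0265],"twist":0},{"slide":[-0.007,-0.0017,0.0265],"twist":0}]'
python3 - <<'E'
from h import *
to([602,-178,95],85)
f=grab_frame("wrist"); save(f,"s_w",s=1.5)
E
```

```text
time: 26.37
position: [600.4, -185.8, 93.5]
eef_rot: [-2.323, -2.113, 0.001]
contact_force: [0.7, -1.1, 0.2]
grip_width: 0.493
t 26.37 pos [ 600.4 -185.8   93.5] hd 84.6 F [ 0.7 -1.1  0.2] g 0.493
slide [ 0.0079  0.0009 -0.0015] twist -0.008 dist 0.008
```

View pics/s_w.png

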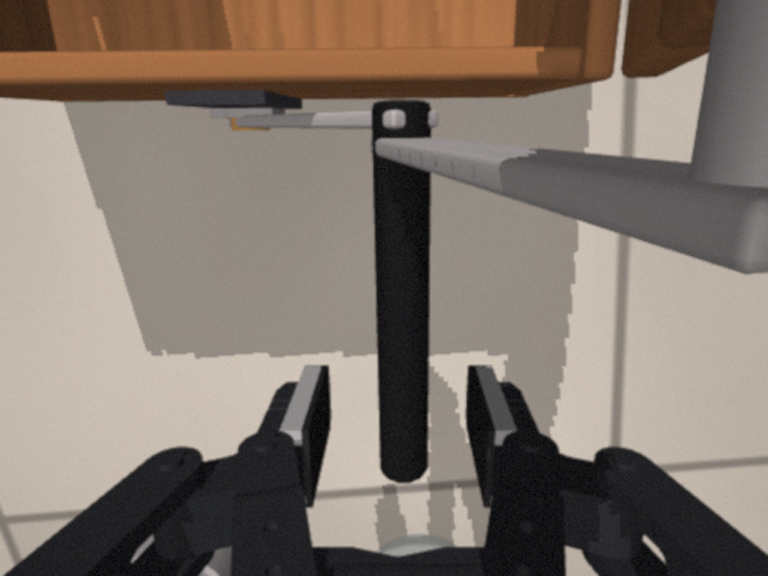

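```bash
python3 - <<'E'
from h import *
f=grab_frame("wrist"); s,p,M=pose()
g=p-M[:,2]*19
print(proj(f,[g,g+11*M[:,0],g-11*M[:,0],g-17*M[:,0]])*1.5)
E
```

```text
[[399.96123714 421.09057494]
 [400.01109666 385.60185634]
 [399.91370547 454.92238784]
 [399.88870269 472.71871484]]
```

```bash
python3 -m handwheel '[{"slide":[0,0.001,0],"twist":0},{"slide":[0,0.001,0],"twist":0},{"slide":[0,0.001,0],"twist":0},{"slide":[0,0.001,0],"twist":0},{"slide":[0,0.001,0],"twist":0},{"slide":[0,0.001,0],"twist":0},{"slide":[0,0.001,0],"twist":0},{"slide":[0,0.001,0],"twist":0}]' 0.008
cat >> h.py <<'E'
U=np.array([0,0,1.])
FT=H-110*XC-65*U
def knst(dz=18.,targets=()):
    s,p,M=pose(); g=p+[0,0,dz]; d=g-FT; x=d@XC; z=d[2]; a=np.arctan2(z,x); r=np.hypot(x,z); F=np.array(s["contact_force"]); fx=F@XC; fz=F[2]
    print("t %.2f knee ang %.1f r %.1f Ftan(fwd) %.1f Frad %.1f F %s tq %s g %.3f p %s"%(s["time"],np.degrees(a),r,-fx*np.sin(a)+fz*np.cos(a),fx*np.cos(a)+fz*np.sin(a),F.round(1),np.round(s["ft_torque"],2),s["grip_width"],p.round(1)))
    for t in targets:
        b=np.radians(t); q=96*((np.cos(b)-np.cos(a))*XC+(np.sin(b)-np.sin(a))*U); print(t,(M.T@q/1000).round(4))
E
python3 -c "
from h import *
knst(18,[55,58,60,62,64,66,68,70])
f=grab_frame('scene'); save(f,'t_s',(180,140,300,260),5)"
```

```text
time: 27.13
position: [602.0, -186.3, 94.6]
eef_rot: [2.324, 2.113, 0.0]
contact_force: [-0.7, 0.2, 3.0]
grip_width: 0.143
t 27.13 knee ang 53.5 r 96.6 Ftan(fwd) 2.4 Frad 2.0 F [-0.7  0.2  3. ] tq [0.02 0.07 0.14] g 0.143 p [ 602.  -186.3   94.6]
55 [-0.     -0.0021 -0.0015]
58 [-0.0001 -0.0063 -0.0043]
60 [-0.0001 -0.0091 -0.006 ]
62 [-0.0001 -0.0121 -0.0076]
64 [-0.0001 -0.0151 -0.0092]
66 [-0.0001 -0.0181 -0.0106]
68 [-0.0002 -0.0212 -0.0119]
70 [-0.0002 -0.0243 -0.0131]
```

View pics/t_s.png

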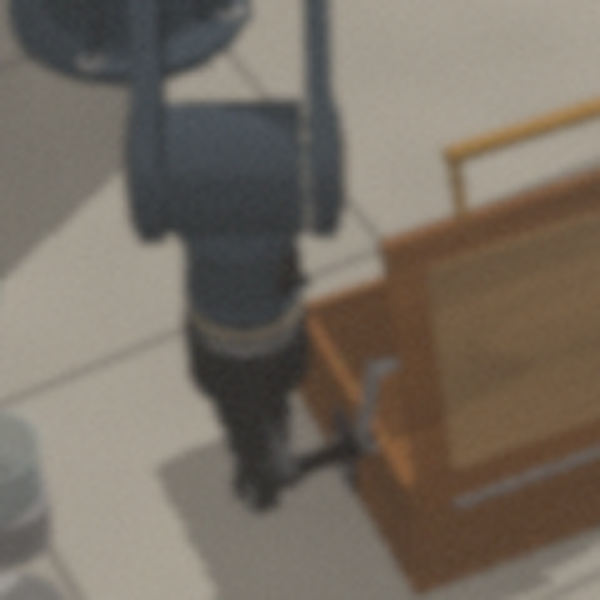

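```bash
python3 -m handwheel '[{"slide":[0,-0.0015,-0.0016],"twist":0},{"slide":[0,-0.003,-0.0027],"twist":0},{"slide":[0,-0.0045,-0.0037],"twist":0},{"slide":[0,-0.006,-0.0047],"twist":0},{"slide":[0,-0.0076,-0.0056],"twist":0},{"slide":[0,-0.0091,-0.0066],"twist":0},{"slide":[0,-0.0106,-0.0074],"twist":0},{"slide":[0,-0.0121,-0.0082],"twist":0}]'
python3 -c "
from h import *
knst(18,[64,66,68,70,72,74,76,78])"
```

```text
time: 27.85
position: [590.2, -185.5, 102.7]
eef_rot: [2.323, 2.112, 0.001]
contact_force: [4.9, -2.3, -5.6]
grip_width: 0.139
t 27.85 knee ang 61.9 r 97.1 Ftan(fwd) -7.1 Frad -2.5 F [ 4.9 -2.3 -5.6] tq [-0.6  -1.18 -0.12] g 0.139 p [ 590.2 -185.5  102.7]
64 [-0.     -0.0031 -0.0016]
66 [-0.0001 -0.0061 -0.003 ]
68 [-0.0001 -0.0092 -0.0043]
70 [-0.0001 -0.0123 -0.0055]
72 [-0.0001 -0.0155 -0.0066]
74 [-0.0002 -0.0187 -0.0076]
76 [-0.0002 -0.0219 -0.0085]
78 [-0.0002 -0.0252 -0.0092]
```

```bash
python3 -m handwheel '[{"slide":[0,-0.0018,-0.001],"twist":0},{"slide":[0,-0.0038,-0.0019],"twist":0},{"slide":[0,-0.0057,-0.0028],"twist":0},{"slide":[0,-0.0076,-0.0036],"twist":0},{"slide":[0,-0.0095,-0.0044],"twist":0},{"slide":[0,-0.0115,-0.0052],"twist":0},{"slide":[0,-0.0135,-0.0059],"twist":0},{"slide":[0,-0.0155,-0.0066],"twist":0}]'
python3 -c "
from h import *
knst(18,[74,76,78,80,82,84,86,88,90])
f=grab_frame('scene'); save(f,'u_s',(180,100,340,265),3.5)"
```

```text
time: 28.52
position: [575.5, -184.0, 110.0]
eef_rot: [2.322, 2.111, 0.003]
contact_force: [3.2, -2.6, 2.4]
grip_width: 0.14
t 28.52 knee ang 71.6 r 98.0 Ftan(fwd) -2.4 Frad 3.4 F [ 3.2 -2.6  2.4] tq [-0.47 -0.82  0.02] g 0.140 p [ 575.5 -184.   110. ]
74 [-0.     -0.0039 -0.0012]
76 [-0.0001 -0.0071 -0.0021]
78 [-0.0001 -0.0104 -0.0029]
80 [-0.0001 -0.0137 -0.0035]
82 [-0.0001 -0.017  -0.0041]
84 [-0.0002 -0.0203 -0.0045]
86 [-0.0002 -0.0236 -0.0048]
88 [-0.0002 -0.027  -0.005 ]
90 [-0.0003 -0.0303 -0.005 ]
```

View pics/u_s.png

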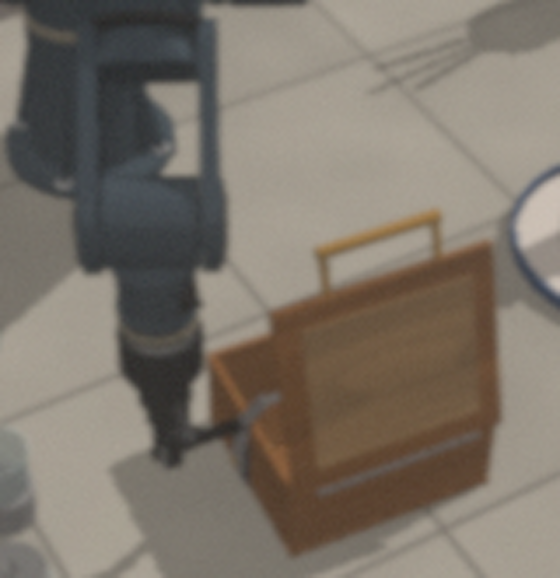

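```bash
sed -i 's/FT=H-110\*XC-65\*U/FT=H-110*XC-63*U/' h.py; python3 -m handwheel '[{"slide":[0,-0.003,-0.0014],"twist":0},{"slide":[0,-0.006,-0.0022],"twist":0},{"slide":[0,-0.009,-0.003],"twist":0},{"slide":[0,-0.012,-0.0037],"twist":0},{"slide":[0,-0.015,-0.0043],"twist":0},{"slide":[0,-0.018,-0.0048],"twist":0},{"slide":[0,-0.021,-0.0052],"twist":0},{"slide":[0,-0.0236,-0.0054],"twist":0}]'
python3 -c "
from h import *
knst(18,range(84,106,2))"
```

```text
time: 29.23
position: [552.1, -181.8, 116.0]
eef_rot: [2.322, 2.111, 0.003]
contact_force: [5.7, -1.4, 6.9]
grip_width: 0.133
t 29.23 knee ang 85.6 r 97.3 Ftan(fwd) -5.3 Frad 7.3 F [ 5.7 -1.4  6.9] tq [-0.21 -1.44  0.01] g 0.133 p [ 552.1 -181.8  116. ]
84 [0.     0.0027 0.0003]
86 [-0.     -0.0007 -0.0001]
88 [-0.     -0.004  -0.0002]
90 [-0.0001 -0.0074 -0.0003]
92 [-0.0001 -0.0107 -0.0003]
94 [-0.0001 -0.0141 -0.0001]
96 [-0.0001 -0.0174  0.0002]
98 [-0.0002 -0.0207  0.0006]
100 [-0.0002 -0.024   0.0011]
102 [-0.0002 -0.0273  0.0017]
104 [-0.0002 -0.0306  0.0024]
```

```bash
python3 -m handwheel '[{"slide":[0,-0.003,-0.0008],"twist":0},{"slide":[0,-0.0065,-0.0014],"twist":0},{"slide":[0,-0.01,-0.0018],"twist":0},{"slide":[0,-0.0135,-0.0018],"twist":0},{"slide":[0,-0.017,-0.0015],"twist":0},{"slide":[0,-0.0205,-0.001],"twist":0},{"slide":[0,-0.024,-0.0005],"twist":0},{"slide":[0,-0.0273,0.0001],"twist":0}]'
python3 -c "
from h import *
knst(18,range(98,122,2))
f=grab_frame('scene'); save(f,'v_s',(180,100,340,265),3.5)"
```

```text
time: 29.9
position: [522.9, -179.0, 114.5]
eef_rot: [2.324, 2.113, -0.0]
contact_force: [3.1, -3.2, 5.6]
grip_width: 0.135
t 29.90 knee ang 102.9 r 98.0 Ftan(fwd) -4.6 Frad 4.7 F [ 3.1 -3.2  5.6] tq [-0.53 -1.12 -0.03] g 0.135 p [ 522.9 -179.   114.5]
98 [ 0.0001  0.008  -0.0015]
100 [ 0.      0.0047 -0.001 ]
102 [ 0.      0.0014 -0.0003]
104 [-0.     -0.0018  0.0004]
106 [-0.     -0.0051  0.0013]
108 [-0.0001 -0.0083  0.0023]
110 [-0.0001 -0.0114  0.0034]
112 [-0.0001 -0.0146  0.0046]
114 [-0.0001 -0.0176  0.0059]
116 [-0.0002 -0.0207  0.0073]
118 [-0.0002 -0.0237  0.0088]
120 [-0.0002 -0.0266  0.0104]
```

View pics/v_s.png

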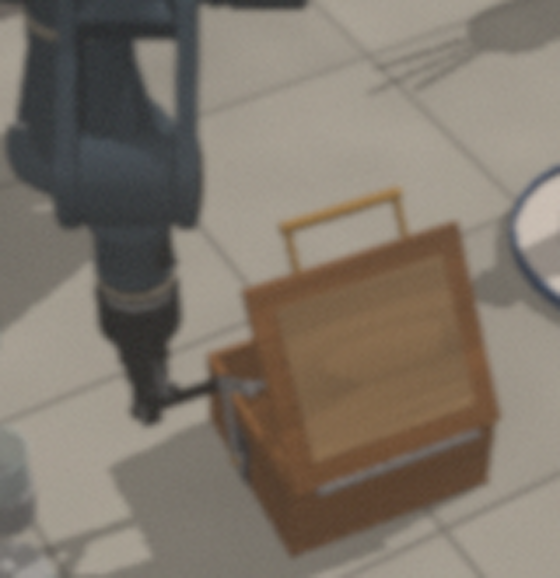

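```bash
python3 -m handwheel '[{"slide":[0,-0.003,0.0003],"twist":0},{"slide":[0,-0.006,0.0008],"twist":0},{"slide":[0,-0.009,0.0016],"twist":0},{"slide":[0,-0.012,0.0026],"twist":0},{"slide":[0,-0.015,0.0037],"twist":0},{"slide":[0,-0.018,0.005],"twist":0},{"slide":[0,-0.021,0.0064],"twist":0},{"slide":[0,-0.0238,0.0079],"twist":0}]'
python3 -c "
from h import *
knst(18,range(114,140,2))"
```

```text
time: 30.62
position: [498.2, -176.4, 105.9]
eef_rot: [-2.322, -2.113, 0.003]
contact_force: [-1.7, -6.3, 3.1]
grip_width: 0.142
t 30.62 knee ang 118.3 r 98.6 Ftan(fwd) -0.5 Frad 3.3 F [-1.7 -6.3  3.1] tq [-1.04 -0.22 -0.18] g 0.142 p [ 498.2 -176.4  105.9]
114 [ 0.      0.0064 -0.0032]
116 [ 0.      0.0033 -0.0017]
118 [ 0.      0.0004 -0.0002]
120 [-0.     -0.0026  0.0014]
122 [-0.     -0.0054  0.0032]
124 [-0.0001 -0.0082  0.005 ]
126 [-0.0001 -0.011   0.0069]
128 [-0.0001 -0.0136  0.009 ]
130 [-0.0001 -0.0162  0.0111]
132 [-0.0001 -0.0188  0.0133]
134 [-0.0002 -0.0212  0.0156]
136 [-0.0002 -0.0236  0.018 ]
138 [-0.0002 -0.0258  0.0204]
```

```bash
python3 -m handwheel '[{"slide":[-0.0003,-0.0028,0.0011],"twist":0},{"slide":[-0.0006,-0.0056,0.0027],"twist":0},{"slide":[-0.0009,-0.0084,0.0045],"twist":0},{"slide":[-0.0012,-0.0112,0.0064],"twist":0},{"slide":[-0.0014,-0.0138,0.0085],"twist":0},{"slide":[-0.0016,-0.0164,0.0106],"twist":0},{"slide":[-0.0018,-0.019,0.0128],"twist":0},{"slide":[-0.002,-0.0214,0.0151],"twist":0}]'
python3 -c "
from h import *
knst(18,range(128,164,2))
f=grab_frame('scene'); save(f,'w_s',(180,100,340,265),3.5)"
```

```text
time: 31.28
position: [478.1, -175.3, 90.7]
eef_rot: [-2.324, -2.112, -0.002]
contact_force: [2.2, 3.5, 0.9]
grip_width: 0.136
t 31.28 knee ang 133.0 r 98.0 Ftan(fwd) -2.0 Frad -0.6 F [2.2 3.5 0.9] tq [ 0.18 -0.57  0.09] g 0.136 p [ 478.1 -175.3   90.7]
128 [ 0.0001  0.0063 -0.0054]
130 [ 0.      0.0037 -0.0033]
132 [ 0.      0.0012 -0.0011]
134 [-0.     -0.0012  0.0012]
136 [-0.     -0.0036  0.0036]
138 [-0.0001 -0.0059  0.006 ]
140 [-0.0001 -0.0081  0.0085]
142 [-0.0001 -0.0102  0.0111]
144 [-0.0001 -0.0122  0.0138]
146 [-0.0002 -0.0141  0.0166]
148 [-0.0002 -0.016   0.0194]
150 [-0.0002 -0.0177  0.0222]
152 [-0.0002 -0.0193  0.0252]
154 [-0.0002 -0.0208  0.0282]
156 [-0.0002 -0.0223  0.0312]
158 [-0.0003 -0.0236  0.0343]
160 [-0.0003 -0.0248  0.0374]
162 [-0.0003 -0.0259  0.0406]
```

View pics/w_s.png

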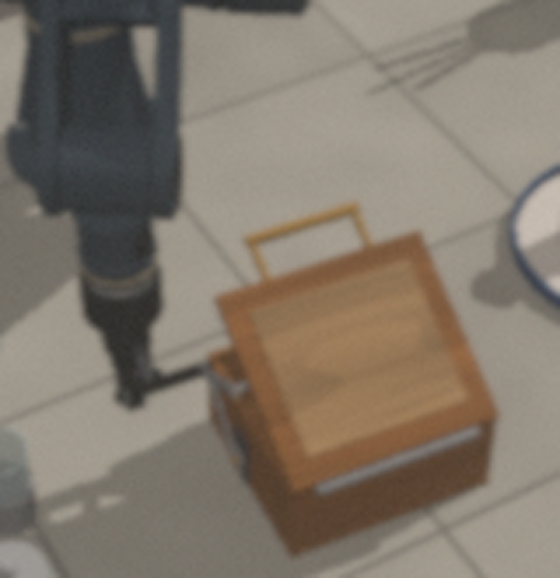

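```bash
python3 -m handwheel '[{"slide":[0,-0.0018,0.0018],"twist":0},{"slide":[0,-0.0042,0.0042],"twist":0},{"slide":[0,-0.0064,0.0066],"twist":0},{"slide":[0,-0.0086,0.0091],"twist":0},{"slide":[0,-0.0107,0.0117],"twist":0},{"slide":[0,-0.0127,0.0144],"twist":0},{"slide":[0,-0.0144,0.017],"twist":0},{"slide":[0,-0.016,0.0194],"twist":0}]'
python3 -c "
from h import *
knst(18,range(150,170,2))
f=grab_frame('scene'); save(f,'x_s',(180,100,340,265),3.5)"
```

```text
time: 32.0
position: [461.9, -174.2, 71.3]
eef_rot: [-2.324, -2.112, -0.0]
contact_force: [2.7, 4.5, -6.0]
grip_width: 0.131
t 32.00 knee ang 147.8 r 98.2 Ftan(fwd) 3.8 Frad -5.2 F [ 2.7  4.5 -6. ] tq [ 0.64 -0.9   0.13] g 0.131 p [ 461.9 -174.2   71.3]
150 [-0.     -0.0019  0.0032]
152 [-0.     -0.0035  0.0061]
154 [-0.0001 -0.0051  0.0091]
156 [-0.0001 -0.0065  0.0121]
158 [-0.0001 -0.0078  0.0152]
160 [-0.0001 -0.009   0.0184]
162 [-0.0001 -0.0101  0.0215]
164 [-0.0001 -0.011   0.0247]
166 [-0.0001 -0.0119  0.028 ]
168 [-0.0001 -0.0127  0.0312]
```

View pics/x_s.png

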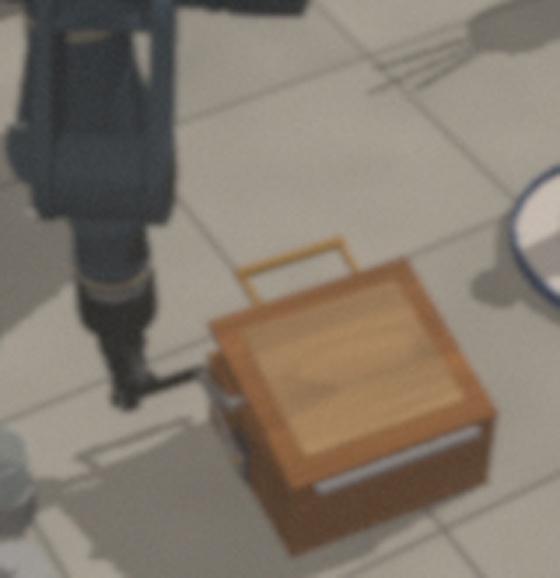

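```bash
python3 -m handwheel '[{"slide":[0.0004,-0.0004,0.0018],"twist":0},{"slide":[0.0008,-0.0009,0.0037],"twist":0},{"slide":[0.0008,-0.0017,0.0055],"twist":0},{"slide":[0.0008,-0.0025,0.0073],"twist":0},{"slide":[0.0008,-0.0034,0.0091],"twist":0},{"slide":[0.0008,-0.0041,0.0109],"twist":0},{"slide":[0.0008,-0.0049,0.0124],"twist":0},{"slide":[0.0008,-0.0049,0.0124],"twist":0}]'
python3 -c "
from h import *
knst(18,range(156,170,2))
f=grab_frame('scene'); save(f,'y_s',(180,100,340,265),3.5)"
```

```text
time: 32.72
position: [456.2, -173.3, 58.7]
eef_rot: [-2.322, -2.111, 0.002]
contact_force: [-4.2, -2.4, -9.3]
grip_width: 0.131
t 32.72 knee ang 155.9 r 97.3 Ftan(fwd) 10.1 Frad -0.2 F [-4.2 -2.4 -9.3] tq [-0.43  0.62  0.04] g 0.131 p [ 456.2 -173.3   58.7]
156 [-0.     -0.0001  0.0001]
158 [-0.     -0.0014  0.0032]
160 [-0.     -0.0025  0.0064]
162 [-0.     -0.0036  0.0095]
164 [-0.0001 -0.0046  0.0127]
166 [-0.0001 -0.0055  0.016 ]
168 [-0.0001 -0.0062  0.0192]
```

View pics/y_s.png

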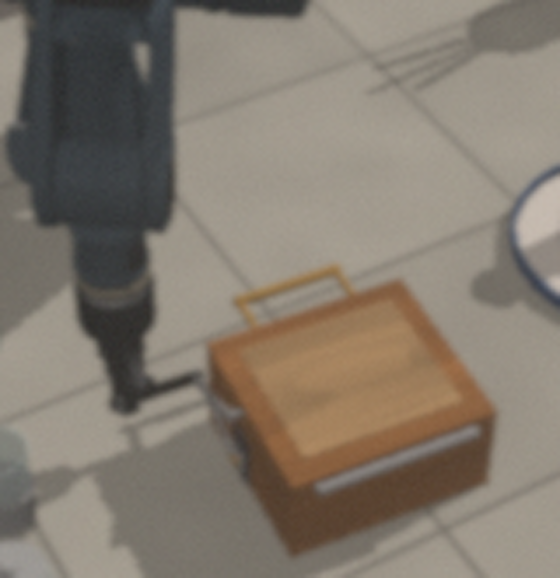

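```bash
python3 -m handwheel '[{"slide":[0,-0.0003,0.001],"twist":0},{"slide":[0,-0.0006,0.002],"twist":0},{"slide":[0,-0.001,0.003],"twist":0},{"slide":[0,-0.0014,0.004],"twist":0},{"slide":[0,-0.0018,0.005],"twist":0},{"slide":[0,-0.0021,0.006],"twist":0},{"slide":[0,-0.0021,0.006],"twist":0},{"slide":[0,-0.0021,0.006],"twist":0}]'
python3 -c "
from h import *
knst(18,range(158,170,2))
f=grab_frame('scene'); save(f,'z_s',(180,100,340,265),3.5)"
```

```text
time: 33.43
position: [456.6, -174.4, 55.4]
eef_rot: [2.321, 2.112, 0.001]
contact_force: [-5.2, -1.1, 11.4]
grip_width: 0.136
t 33.43 knee ang 157.6 r 95.5 Ftan(fwd) -8.6 Frad 9.1 F [-5.2 -1.1 11.4] tq [-0.1   0.64  0.27] g 0.136 p [ 456.6 -174.4   55.4]
158 [-0.     -0.0003  0.0006]
160 [-0.     -0.0015  0.0038]
162 [-0.     -0.0026  0.0069]
164 [-0.     -0.0036  0.0101]
166 [-0.     -0.0044  0.0134]
168 [-0.     -0.0052  0.0166]
```

View pics/z_s.png

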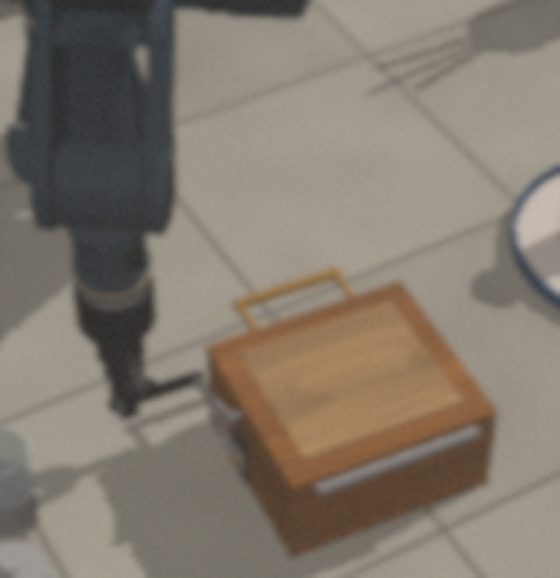

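```bash
python3 -m handwheel '[{"slide":[0,0,-0.0005],"twist":0},{"slide":[0,0.0003,-0.001],"twist":0},{"slide":[0,0.0006,-0.0015],"twist":0},{"slide":[0,0.0008,-0.0018],"twist":0},{"slide":[0,0.0008,-0.0018],"twist":0},{"slide":[0,0.0008,-0.0018],"twist":0},{"slide":[0,0.0008,-0.0018],"twist":0},{"slide":[0,0.0008,-0.0018],"twist":0}]'
python3 -c "
from h import *
knst(18)"
python3 -m handwheel '[{"slide":[0,0,0],"twist":0},{"slide":[0,0,0],"twist":0},{"slide":[0,0,0],"twist":0},{"slide":[0,0,0],"twist":0},{"slide":[0,0,0],"twist":0},{"slide":[0,0,0],"twist":0},{"slide":[0,0,0],"twist":0},{"slide":[0,0,0],"twist":0}]' 0.042
python3 -c "
from h import *
knst(18)
f=grab_frame('wrist'); save(f,'za_w',s=1.5)
f=grab_frame('scene'); save(f,'za_s',(180,100,340,265),3.5)"
```

```text
time: 34.15
position: [456.4, -174.0, 56.2]
eef_rot: [2.323, 2.114, -0.001]
contact_force: [-6.3, -2.0, 5.0]
grip_width: 0.132
t 34.15 knee ang 157.2 r 96.1 Ftan(fwd) -2.2 Frad 7.5 F [-6.3 -2.   5. ] tq [-0.25  0.64  0.18] g 0.132 p [ 456.4 -174.    56.2]
time: 34.82
position: [456.4, -173.5, 55.3]
eef_rot: [2.324, 2.113, 0.0]
contact_force: [0.7, 0.3, -0.6]
grip_width: 0.497
t 34.82 knee ang 157.7 r 95.7 Ftan(fwd) 0.3 Frad -0.9 F [ 0.7  0.3 -0.6] tq [ 0.04 -0.02 -0.03] g 0.497 p [ 456.4 -173.5   55.3]
```

View pics/za_w.png

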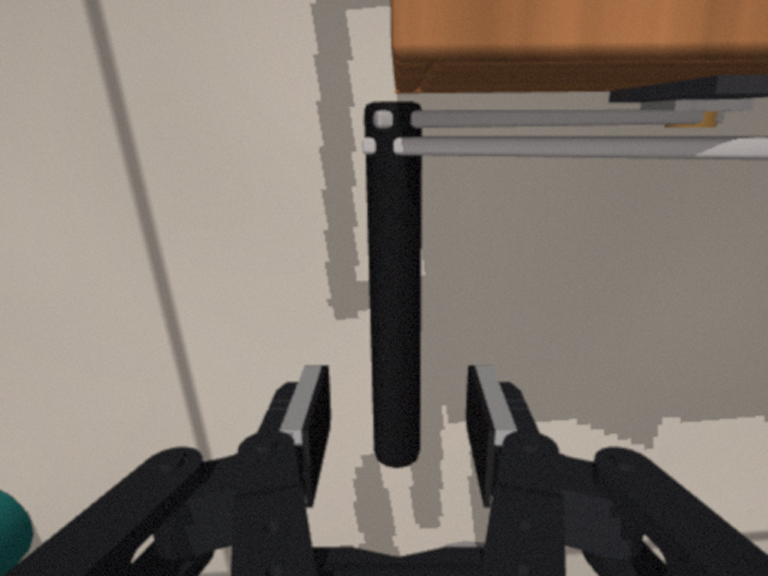

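View pics/za_s.png

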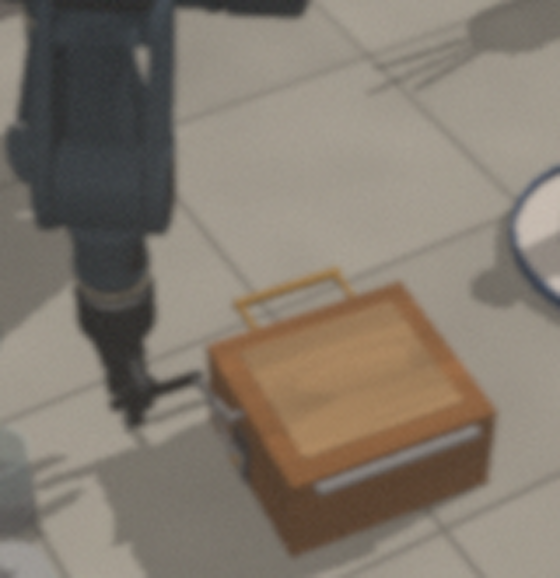

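```bash
python3 -m handwheel '[{"slide":[0,0,-0.008],"twist":0},{"slide":[0,0,-0.02],"twist":0},{"slide":[0,0,-0.04],"twist":0},{"slide":[0,0,-0.065],"twist":0},{"slide":[0,0,-0.09],"twist":0},{"slide":[0,0,-0.11],"twist":0},{"slide":[0,0,-0.12],"twist":0},{"slide":[0,0,-0.12],"twist":0}]'
python3 -c "
from h import *
knst(18)
f=grab_frame('scene'); save(f,'zb_s',(100,130,420,300),2.5)
f=grab_frame('top'); save(f,'zb_t')"
```

```text
time: 35.58
position: [457.7, -174.4, 178.3]
eef_rot: [2.32, 2.109, 0.002]
contact_force: [0.3, -0.6, -0.3]
grip_width: 0.491
t 35.58 knee ang 118.7 r 181.6 Ftan(fwd) -0.1 Frad -0.4 F [ 0.3 -0.6 -0.3] tq [-0.03  0.02 -0.02] g 0.491 p [ 457.7 -174.4  178.3]
```

View pics/zb_s.png

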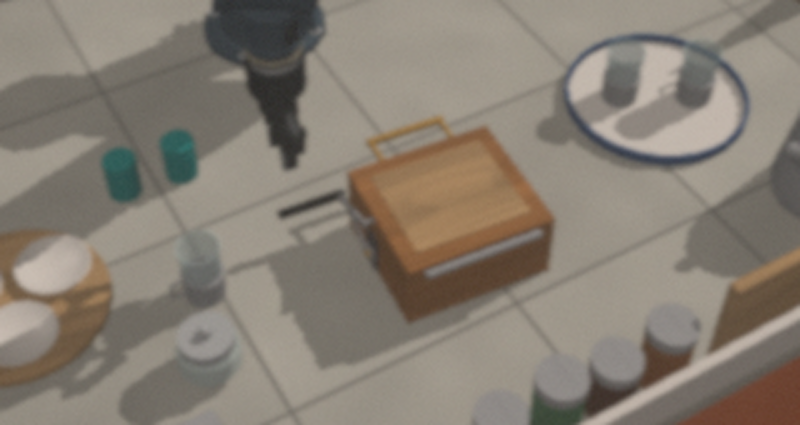

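View pics/zb_t.png

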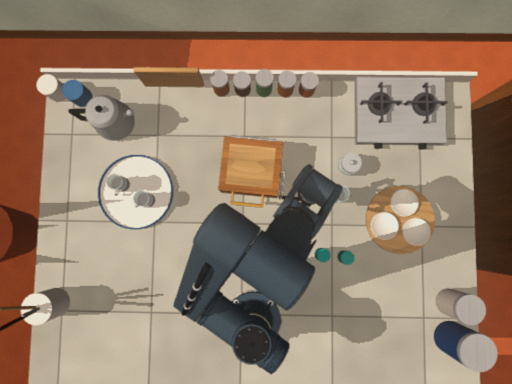

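The lid is fully shut: its bar is at the same pixels as at the start. The glasses, bowl, turntable and tray look unmoved, and the gripper is clear of everything, so I'm handing in.

```bash
python3 -c "
from h import *
print(bot.finish_job())"
```

```text
the job is handed in; nothing more can be done
None
```

The job is done and handed in at about 36 s of the 72 s allowed; no verdict is reported.

- **Opening the lid:** I raised it by the brass bar until the stay went taut, with about 6.5 N of pull along the handle's path. When I eased it down, the stay snapped past its lock point. The bar then sat free between the open fingers, so the lid was holding itself up.
- **Placing the tin:** I set the green tin on the chest floor, with about 10 N of contact as it touched down, and let go. The wrist picture showed it standing upright about 50 mm in front of the chest's centre.
- **Closing the lid:** I took the knee bar forward through the lock point and guided it down to shut. Readings at the end of each move stayed at 13 N or less, counting the 13 N press as the lid seated. I eased part of that off (to about 8 N) before letting go.

**Last checks:**
- The lid's bar was back within a pixel of its starting place in the scene camera.
- The force on the tool was near zero, and the gripper was about 100 mm above the knee bar.
- The glasses, sugar bowl, turntable and tray looked unmoved in the scene and top pictures. I checked these by eye, without measuring.

**Not confirmed:** I could not see the tin again once the lid was shut. The stay load was never read directly; I judged it only from the wrist force. My first measurements of the chest and handle disagreed between cameras by up to about 5 mm, so I corrected them from the wrist camera and the force readings as I went.

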